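# Clear a fuse jam at the vision inspection station and restart it

### The arm

A 6-joint arm with a two-finger parallel gripper is mounted at the origin on the work surface. World frame = base frame: x ahead of the robot, y to its left, z up, the work surface at z = 0. Lengths are in m, angles in rad, forces in N, time in s.
With the tool pointing down it reaches from about 0.325 to 0.9 m from the base axis. Payload 6.1 kg.
Tool frame: the origin (TCP) lies midway between the tips of the shut fingers; the grasp point (between the pads) lies 19 mm behind it; z points along the fingers, y is the line along which they close (so a half turn about z gives the same grasp; the last joint's range is limited). The gripper opens to 85 mm and grips with 20 to 120 N. Pads are 22 mm wide; open, the fingers measure 114 mm over their backs; the gripper's body (76 mm by 85 mm) begins 54 mm behind the grasp point. The pads swing forward as they close: fully open they stand 13 mm farther back than shut.
Start: joints at [-1.358, 0.22, 1.526, -0, 1.395, -0.126], TCP at [0.208, -0.589, 0.231] pointing down, gripper open.
Joint ranges: [-2.98, 2.98], [-0.91, 2.08], [0.09, 2.57], [-1.24, 4.39], [0.2, 2.65], [-2.68, 2.68]. Speed limits (rad/s): [2.57, 2.57, 3.01, 3.14, 3.14, 3.14].

### API

Orientations are given as a 3x3 rotation matrix whose columns are the frame's x, y, z axes.
In Python, from station import ctrl gives the robot as it stands.
- The arm moves only by the tool servo_tool, never from a script. Its argument "targets" is a list of rows, each a list of 3 entries, a list of its own where there are three numbers: the closure, from -1 (fully open) to 1 (shut), then the shift along the tool's x, y, z in units of 25 mm (1.0 is 25 mm), then the turn about the tool's z in units of 5 degrees (1.0 is 5 degrees). In form: [[grip, [x, y, z], turn], ...]. A call has exactly 10 rows; each row shifts and turns the commanded pose from where the row before left it, along the tool's axes as they then stand; what a row does not reach is not made up. A row lasts 1/12 s, in which the tool goes at most 41.7 mm and 7.16 degrees, less where a joint would pass 70% of its speed; a pose out of reach is approached as far as the arm can. A call is refused whole if a number of a shift passes 1 or a number of a turn 1, either way. A call with a gripper value outside its range is refused whole. The fingers move at their own pace and stop on an object; "squeeze" is the grip in N (left out, the last holds). Time passes only in rows, so rows that do not move let the fingers close, or fill a call up. It gives the time, the measured TCP pose, the force, the opening and the grip force at its end, in the units of the state.
- ctrl.get_state(): the state, without advancing time (a new reading comes with each control period).
- ctrl.get_image(name): name is "side" or "top" or "wrist"; returns the picture (384x512x3 uint8, red, green, blue); there is no depth.
- ctrl.camera_params(name): a dict with "K" (3x3 intrinsics, pixels), "position" and "orientation" of the camera in the world. Camera axes: x right, y up, looking along -z (the intrinsics and any distortion apply to the point x, -y, -z); pixel columns grow to the right and rows downward; lengths in m; the calibration is good to about 2 mm. A picture is of the moment at which its call begins: read the wrist's pose just before it. camera_params takes no time and is no camera call; for the wrist camera it gives the pose at the moment of the call.
- ctrl.hand_in(): hands the job in; it is judged then, once.
The state is a dict: "time_s": time; "joint_pos": joint angles; "joint_velocities": joint speeds; "joint_torque": joint torques, N m; "ee_pos": TCP position; "orientation": TCP orientation; "wrist_force": force on the tool from outside, world axes, zero at the start; "ft_torque": the same for the moment, N m; "grip_width": finger opening in m; "finger_force": force on a finger pad.
Only numpy, scipy, OpenCV 4.12 (cv2) and the standard library are available. Lean on these libraries where they do the work, as an engineer would, in place of code of your own. Each camera call takes 0.05 s, during which the arm holds its last target. There are 200 camera calls.

### The job

First lift the fuse that has jammed lengthwise in the feed chute out into the scrap bin, so that the good fuses roll down to the end stop, then sweep all the sharp ceramic shards off the inspection plate into its chip tray with the scraper block, never with the fingers. Only when the plate is clean bring the two V-blocks over, stand one in the middle of each etched circle, lay a fuse from the chute's end stop centred in the groove of each, and put the scraper back on its mat. Last of all press the reset button and let it go; keep the other fuses in the chute and leave the bottle, screwdriver and ring gauge alone.

Things in the scene. Friction and masses are not known exactly. Their poses are not given: they have to be found in the camera images.
- pickup (a point): the feed chute's pick-up place: the centre of a fuse resting crosswise against the end stop; y points level up-lane, x across. The fixed open lane falls 15 degrees to the stop (fuses roll down it); its floor lies 15 mm under fuse centres, 64.5 mm wide between curbs 4 mm thick and only 6 mm high (take fuses above them); the stop is 52 mm wide, 24 mm high; lane 250 mm long
- jam: the jammed fuse: white ceramic tube with plain metal end caps, 30 mm diameter, 62 mm long, 0.09 to 0.14 kg; it has turned lengthwise in the lane, its lower end against the end stop, and holds the others up. Origin at its centre, x along its axis (tilted with the lane)
- fuse1: good fuse, same shape as jam (30 mm diameter, 62 mm long, 0.11 kg), lying across the lane behind the jammed one and free to roll; origin at the fuse's centre, x along its axis (y and z turn as it rolls). There are four, fuse1 to fuse4 (fuse1 next behind the jam)
- fuse2: good fuse, same shape as jam (30 mm diameter, 62 mm long, 0.11 kg), lying across the lane behind the jammed one and free to roll; origin at the fuse's centre, x along its axis (y and z turn as it rolls). There are four, fuse1 to fuse4 (fuse1 next behind the jam)
- fuse3: good fuse, same shape as jam (30 mm diameter, 62 mm long, 0.11 kg), lying across the lane behind the jammed one and free to roll; origin at the fuse's centre, x along its axis (y and z turn as it rolls). There are four, fuse1 to fuse4 (fuse1 next behind the jam)
- fuse4: good fuse, same shape as jam (30 mm diameter, 62 mm long, 0.11 kg), lying across the lane behind the jammed one and free to roll; origin at the fuse's centre, x along its axis (y and z turn as it rolls). There are four, fuse1 to fuse4 (fuse1 next behind the jam)
- plate_centre (a point): centre of the fixed inspection plate, on its top face 45 mm above the bench. The plate is 180 mm along x and 200 mm along y; raised edges 6 mm thick and 8 mm high run along its two x sides and its +y side; its -y side is open, and the chip tray hangs under that edge
- circle1 (a point): centre of one of the two etched circles (84 mm diameter) on the plate's top face, 50 mm from plate_centre along the plate's +y; axes as the plate
- circle2 (a point): centre of the other etched circle, 50 mm from plate_centre along the plate's -y; same size and axes
- chip_tray (a point): middle of the chip tray's floor, 6 mm above the bench; axes as the plate. The tray is 200 mm along x and reaches 80 mm out from the plate's open edge; its outer wall is 34 mm high, 11 mm below the plate's top
- shard1: loose ceramic shard, a curved piece about 25 x 30 mm and 10 mm high, 12 g, sharp, on the inspection plate; origin in the middle of its underside. Two to four of shard1..shard4 are present
- shard2: loose ceramic shard, a curved piece about 25 x 26 mm and 10 mm high, 12 g, sharp, on the inspection plate; origin in the middle of its underside. Two to four of shard1..shard4 are present
- shard3: loose ceramic shard, a curved piece about 25 x 28 mm and 10 mm high, 12 g, sharp, on the inspection plate; origin in the middle of its underside. Two to four of shard1..shard4 are present
- shard4: loose ceramic shard, a curved piece about 25 x 24 mm and 10 mm high, 12 g, sharp, on the inspection plate; origin in the middle of its underside. Two to four of shard1..shard4 are present
- scraper: scraper block: foot 38 mm (x) by 100 mm (y) and 14 mm high with a steel sole, and on it a grip rib 20 mm thick (x), 80 mm long (y), up to 50 mm above the sole; 0.11 to 0.22 kg. Origin in the middle of the sole; it scrapes along its x, either way
- mat: fixed black rubber mat, the scraper's place, 85 mm (x) by 135 mm (y), 4 mm thick; origin in the middle of its underside
- vblock1: one of two alike steel V-blocks, 40 mm long (x, along the groove), 60 mm wide (y), 39 mm high, 0.4 kg, kept side by side on an 8 mm plywood board; origin in the middle of its underside. 90-degree V open to the top, its bottom 22 mm above the underside; a fuse lying in it has its centre 43 mm above the underside and its ends stand 11 mm out at each end of the block
- vblock2: one of two alike steel V-blocks, 40 mm long (x, along the groove), 60 mm wide (y), 39 mm high, 0.4 kg, kept side by side on an 8 mm plywood board; origin in the middle of its underside. 90-degree V open to the top, its bottom 22 mm above the underside; a fuse lying in it has its centre 43 mm above the underside and its ends stand 11 mm out at each end of the block
- scrap_bin: fixed open blue scrap bin, 120 x 120 mm, 70 mm high, wall 4 mm; origin in the middle of its underside
- reset_button_top (a point): top centre of the one push button (yellow, 36 mm across), on a small grey pod; pressed straight down
- reset_button (a joint): travel of the button: 0 out, 0.007 m fully in; springs back; 1.5 N starts it, 5 N presses it home; counts as pressed beyond 0.004 m
- cleaner: white cleaner bottle, 64 mm diameter, 150 mm high, standing beyond the plate; origin at the middle of its foot; leave it alone
- screwdriver: screwdriver lying on the bench beyond the plate; leave it alone
- gauge_ring: steel ring gauge, 70 mm diameter, 24 mm high, lying on the bench on the robot's side of the plate; origin in the middle of its underside; leave it alone
Not all that is in view belongs to the job. Leave any yellow look-alike of the vblock2 alone.

How it is judged:
On the way, in this order (a step that is already met when the one before it is completed fails the run):
1. the jammed fuse lies in the scrap bin and a good fuse has rolled down to rest against the chute's end stop (x of jam in the frame of scrap_bin between -0.06 and 0.06 m and y of jam in the frame of scrap_bin between -0.06 and 0.06 m and z of jam in the frame of scrap_bin below 0.06 m and ((distance between fuse1 and pickup below 0.012 m and linear speed of fuse1 below 0.06 m/s) or (distance between fuse2 and pickup below 0.012 m and linear speed of fuse2 below 0.06 m/s) or (distance between fuse3 and pickup below 0.012 m and linear speed of fuse3 below 0.06 m/s) or (distance between fuse4 and pickup below 0.012 m and linear speed of fuse4 below 0.06 m/s))), for 0.2 s.
2. every shard has been swept off the plate into the chip tray, before a V-block is brought to the plate (x of shard1 in the frame of chip_tray between -0.1 and 0.1 m and y of shard1 in the frame of chip_tray between -0.046 and 0.046 m and z of each of shard1, shard2, shard3, shard4 in the frame of chip_tray below 0.032 m and x of shard2 in the frame of chip_tray between -0.1 and 0.1 m and y of shard2 in the frame of chip_tray between -0.046 and 0.046 m and x of shard3 in the frame of chip_tray between -0.1 and 0.1 m and y of shard3 in the frame of chip_tray between -0.046 and 0.046 m and x of shard4 in the frame of chip_tray between -0.1 and 0.1 m and y of shard4 in the frame of chip_tray between -0.046 and 0.046 m and horizontal distance between each of vblock1, vblock2 and plate_centre above 0.15 m), for 0.2 s.
3. the two V-blocks stand in the two etched circles, each with a good fuse lying in its groove, let go (((horizontal distance between vblock1 and circle1 below 0.02 m and horizontal distance between vblock2 and circle2 below 0.02 m) or (horizontal distance between vblock1 and circle2 below 0.02 m and horizontal distance between vblock2 and circle1 below 0.02 m)) and z of each of vblock1, vblock2 in the frame of plate_centre below 0.006 m and angle between each of vblock1, vblock2's own z axis and vertical below 0.06 rad and linear speed of each of vblock1, vblock2 below 0.02 m/s and ((horizontal distance between fuse1 and vblock1 below 0.012 m and z of fuse1 in the frame of vblock1 below 0.049 m and angle between the x axis of fuse1 and the x axis of vblock1, either way round below 0.12 rad and linear speed of fuse1 below 0.02 m/s) or (horizontal distance between fuse2 and vblock1 below 0.012 m and z of fuse2 in the frame of vblock1 below 0.049 m and angle between the x axis of fuse2 and the x axis of vblock1, either way round below 0.12 rad and linear speed of fuse2 below 0.02 m/s) or (horizontal distance between fuse3 and vblock1 below 0.012 m and z of fuse3 in the frame of vblock1 below 0.049 m and angle between the x axis of fuse3 and the x axis of vblock1, either way round below 0.12 rad and linear speed of fuse3 below 0.02 m/s) or (horizontal distance between fuse4 and vblock1 below 0.012 m and z of fuse4 in the frame of vblock1 below 0.049 m and angle between the x axis of fuse4 and the x axis of vblock1, either way round below 0.12 rad and linear speed of fuse4 below 0.02 m/s)) and ((horizontal distance between fuse1 and vblock2 below 0.012 m and z of fuse1 in the frame of vblock2 below 0.049 m and angle between the x axis of fuse1 and the x axis of vblock2, either way round below 0.12 rad and linear speed of fuse1 below 0.02 m/s) or (horizontal distance between fuse2 and vblock2 below 0.012 m and z of fuse2 in the frame of vblock2 below 0.049 m and angle between the x axis of fuse2 and the x axis of vblock2, either way round below 0.12 rad and linear speed of fuse2 below 0.02 m/s) or (horizontal distance between fuse3 and vblock2 below 0.012 m and z of fuse3 in the frame of vblock2 below 0.049 m and angle between the x axis of fuse3 and the x axis of vblock2, either way round below 0.12 rad and linear speed of fuse3 below 0.02 m/s) or (horizontal distance between fuse4 and vblock2 below 0.012 m and z of fuse4 in the frame of vblock2 below 0.049 m and angle between the x axis of fuse4 and the x axis of vblock2, either way round below 0.12 rad and linear speed of fuse4 below 0.02 m/s)) and contact force between each of vblock1, vblock2, fuse1, fuse2, fuse3, fuse4 and the fingers below 0.05 N), for 0.2 s.
4. the scraper back on its mat and both V-blocks loaded, the reset button is pressed in (((horizontal distance between vblock1 and circle1 below 0.02 m and horizontal distance between vblock2 and circle2 below 0.02 m) or (horizontal distance between vblock1 and circle2 below 0.02 m and horizontal distance between vblock2 and circle1 below 0.02 m)) and z of each of vblock1, vblock2 in the frame of plate_centre below 0.006 m and angle between each of vblock1, vblock2's own z axis and vertical below 0.06 rad and linear speed of each of vblock1, vblock2 below 0.02 m/s and ((horizontal distance between fuse1 and vblock1 below 0.012 m and z of fuse1 in the frame of vblock1 below 0.049 m and angle between the x axis of fuse1 and the x axis of vblock1, either way round below 0.12 rad and linear speed of fuse1 below 0.02 m/s) or (horizontal distance between fuse2 and vblock1 below 0.012 m and z of fuse2 in the frame of vblock1 below 0.049 m and angle between the x axis of fuse2 and the x axis of vblock1, either way round below 0.12 rad and linear speed of fuse2 below 0.02 m/s) or (horizontal distance between fuse3 and vblock1 below 0.012 m and z of fuse3 in the frame of vblock1 below 0.049 m and angle between the x axis of fuse3 and the x axis of vblock1, either way round below 0.12 rad and linear speed of fuse3 below 0.02 m/s) or (horizontal distance between fuse4 and vblock1 below 0.012 m and z of fuse4 in the frame of vblock1 below 0.049 m and angle between the x axis of fuse4 and the x axis of vblock1, either way round below 0.12 rad and linear speed of fuse4 below 0.02 m/s)) and ((horizontal distance between fuse1 and vblock2 below 0.012 m and z of fuse1 in the frame of vblock2 below 0.049 m and angle between the x axis of fuse1 and the x axis of vblock2, either way round below 0.12 rad and linear speed of fuse1 below 0.02 m/s) or (horizontal distance between fuse2 and vblock2 below 0.012 m and z of fuse2 in the frame of vblock2 below 0.049 m and angle between the x axis of fuse2 and the x axis of vblock2, either way round below 0.12 rad and linear speed of fuse2 below 0.02 m/s) or (horizontal distance between fuse3 and vblock2 below 0.012 m and z of fuse3 in the frame of vblock2 below 0.049 m and angle between the x axis of fuse3 and the x axis of vblock2, either way round below 0.12 rad and linear speed of fuse3 below 0.02 m/s) or (horizontal distance between fuse4 and vblock2 below 0.012 m and z of fuse4 in the frame of vblock2 below 0.049 m and angle between the x axis of fuse4 and the x axis of vblock2, either way round below 0.12 rad and linear speed of fuse4 below 0.02 m/s)) and horizontal distance between scraper and mat below 0.04 m and angle between scraper's own z axis and vertical below 0.1 rad and z of scraper in the frame of mat below 0.012 m and value of joint reset_button above 0.004 m), for 0.05 s.
At the end, for the whole second after the job is handed in: Jammed fuse in the bin; all shards in the chip tray; a V-block flat within 20 mm of each circle's centre with a fuse centred in its groove within 12 mm; other fuses in the lane, the front one within 12 mm of the stop place; scraper on its mat within 40 mm; button out; all at rest (all of step 1 and x of shard1 in the frame of chip_tray between -0.1 and 0.1 m and y of shard1 in the frame of chip_tray between -0.046 and 0.046 m and z of each of shard1, shard2, shard3, shard4 in the frame of chip_tray below 0.032 m and x of shard2 in the frame of chip_tray between -0.1 and 0.1 m and y of shard2 in the frame of chip_tray between -0.046 and 0.046 m and x of shard3 in the frame of chip_tray between -0.1 and 0.1 m and y of shard3 in the frame of chip_tray between -0.046 and 0.046 m and x of shard4 in the frame of chip_tray between -0.1 and 0.1 m and y of shard4 in the frame of chip_tray between -0.046 and 0.046 m and ((horizontal distance between vblock1 and circle1 below 0.02 m and horizontal distance between vblock2 and circle2 below 0.02 m) or (horizontal distance between vblock1 and circle2 below 0.02 m and horizontal distance between vblock2 and circle1 below 0.02 m)) and z of each of vblock1, vblock2 in the frame of plate_centre below 0.006 m and angle between each of vblock1, vblock2's own z axis and vertical below 0.06 rad and linear speed of each of vblock1, vblock2, scraper below 0.02 m/s and ((horizontal distance between fuse1 and vblock1 below 0.012 m and z of fuse1 in the frame of vblock1 below 0.049 m and angle between the x axis of fuse1 and the x axis of vblock1, either way round below 0.12 rad and linear speed of fuse1 below 0.02 m/s) or (horizontal distance between fuse2 and vblock1 below 0.012 m and z of fuse2 in the frame of vblock1 below 0.049 m and angle between the x axis of fuse2 and the x axis of vblock1, either way round below 0.12 rad and linear speed of fuse2 below 0.02 m/s) or (horizontal distance between fuse3 and vblock1 below 0.012 m and z of fuse3 in the frame of vblock1 below 0.049 m and angle between the x axis of fuse3 and the x axis of vblock1, either way round below 0.12 rad and linear speed of fuse3 below 0.02 m/s) or (horizontal distance between fuse4 and vblock1 below 0.012 m and z of fuse4 in the frame of vblock1 below 0.049 m and angle between the x axis of fuse4 and the x axis of vblock1, either way round below 0.12 rad and linear speed of fuse4 below 0.02 m/s)) and ((horizontal distance between fuse1 and vblock2 below 0.012 m and z of fuse1 in the frame of vblock2 below 0.049 m and angle between the x axis of fuse1 and the x axis of vblock2, either way round below 0.12 rad and linear speed of fuse1 below 0.02 m/s) or (horizontal distance between fuse2 and vblock2 below 0.012 m and z of fuse2 in the frame of vblock2 below 0.049 m and angle between the x axis of fuse2 and the x axis of vblock2, either way round below 0.12 rad and linear speed of fuse2 below 0.02 m/s) or (horizontal distance between fuse3 and vblock2 below 0.012 m and z of fuse3 in the frame of vblock2 below 0.049 m and angle between the x axis of fuse3 and the x axis of vblock2, either way round below 0.12 rad and linear speed of fuse3 below 0.02 m/s) or (horizontal distance between fuse4 and vblock2 below 0.012 m and z of fuse4 in the frame of vblock2 below 0.049 m and angle between the x axis of fuse4 and the x axis of vblock2, either way round below 0.12 rad and linear speed of fuse4 below 0.02 m/s)) and ((horizontal distance between fuse1 and vblock1 below 0.012 m and z of fuse1 in the frame of vblock1 below 0.049 m and angle between the x axis of fuse1 and the x axis of vblock1, either way round below 0.12 rad and linear speed of fuse1 below 0.02 m/s) or (horizontal distance between fuse1 and vblock2 below 0.012 m and z of fuse1 in the frame of vblock2 below 0.049 m and angle between the x axis of fuse1 and the x axis of vblock2, either way round below 0.12 rad and linear speed of fuse1 below 0.02 m/s) or (x of fuse1 in the frame of pickup between -0.045 and 0.045 m and y of fuse1 in the frame of pickup between -0.02 and 0.16 m and z of fuse1 in the frame of pickup above -0.02 m)) and ((horizontal distance between fuse2 and vblock1 below 0.012 m and z of fuse2 in the frame of vblock1 below 0.049 m and angle between the x axis of fuse2 and the x axis of vblock1, either way round below 0.12 rad and linear speed of fuse2 below 0.02 m/s) or (horizontal distance between fuse2 and vblock2 below 0.012 m and z of fuse2 in the frame of vblock2 below 0.049 m and angle between the x axis of fuse2 and the x axis of vblock2, either way round below 0.12 rad and linear speed of fuse2 below 0.02 m/s) or (x of fuse2 in the frame of pickup between -0.045 and 0.045 m and y of fuse2 in the frame of pickup between -0.02 and 0.16 m and z of fuse2 in the frame of pickup above -0.02 m)) and ((horizontal distance between fuse3 and vblock1 below 0.012 m and z of fuse3 in the frame of vblock1 below 0.049 m and angle between the x axis of fuse3 and the x axis of vblock1, either way round below 0.12 rad and linear speed of fuse3 below 0.02 m/s) or (horizontal distance between fuse3 and vblock2 below 0.012 m and z of fuse3 in the frame of vblock2 below 0.049 m and angle between the x axis of fuse3 and the x axis of vblock2, either way round below 0.12 rad and linear speed of fuse3 below 0.02 m/s) or (x of fuse3 in the frame of pickup between -0.045 and 0.045 m and y of fuse3 in the frame of pickup between -0.02 and 0.16 m and z of fuse3 in the frame of pickup above -0.02 m)) and ((horizontal distance between fuse4 and vblock1 below 0.012 m and z of fuse4 in the frame of vblock1 below 0.049 m and angle between the x axis of fuse4 and the x axis of vblock1, either way round below 0.12 rad and linear speed of fuse4 below 0.02 m/s) or (horizontal distance between fuse4 and vblock2 below 0.012 m and z of fuse4 in the frame of vblock2 below 0.049 m and angle between the x axis of fuse4 and the x axis of vblock2, either way round below 0.12 rad and linear speed of fuse4 below 0.02 m/s) or (x of fuse4 in the frame of pickup between -0.045 and 0.045 m and y of fuse4 in the frame of pickup between -0.02 and 0.16 m and z of fuse4 in the frame of pickup above -0.02 m)) and horizontal distance between scraper and mat below 0.04 m and angle between scraper's own z axis and vertical below 0.1 rad and z of scraper in the frame of mat below 0.012 m and value of joint reset_button below 0.0015 m); the robot touches nothing.
It fails at once if the fingers touch a shard (contact force between the fingers and shard1 above 0.5 N or contact force between the fingers and shard2 above 0.5 N or contact force between the fingers and shard3 above 0.5 N or contact force between the fingers and shard4 above 0.5 N).
It fails at once if the cleaner bottle, the screwdriver or the gauge ring is disturbed (distance of any of cleaner, screwdriver, gauge_ring from where it was at the start of the episode above 0.03 m).
Of shard1, shard2, shard3, shard4 only 2 to 4 are there at a start; the rules pass over those that are not, and their reading is None.
At some moment in a run one of scraper, shard1, shard2, shard3, shard4 may be knocked a few centimetres aside while the robot is not near it.
It also fails if it takes over 208 s, if anything falls off the work surface, if the arm or the gripper's body presses on something with over 40 N, if the wrist force passes 120 N, or if a joint passes its speed limit or range.

## Working session

There is one attempt and no reset: what is moved stays moved. The work goes in short steps, Python scripts to look and compute and a tool call to move; the robot and the scene stay as the last step left them, time stands still between calls to the robot, and variables do not carry over. Pictures are saved under pics/ and viewed, at most 14 in all, crops included, and the job is handed in when it is done.

Besides the shell and the picture viewer there is one more tool, called after ">>>" as name(argument=value, ...), one argument or row to a line, values as JSON. servo_tool: Moves the arm, as the interface text tells. Its arguments: {"type":"object","properties":{"targets":{"type":"array"},"squeeze":{"type":"number"}},"required":["targets"]}

```bash
mkdir -p pics; ls; python3 - <<'E'
from station import ctrl
import cv2,numpy as np
for n in ["top","side"]:
    p=ctrl.camera_params(n); print(n,np.round(p["K"],1).tolist(),np.round(p["position"],3),np.round(p["orientation"],3).tolist(),[k for k in p])
    im=ctrl.get_image(n)[:,:,::-1]
    cv2.imwrite(f"pics/{n}0.png",im); cv2.imwrite(f"pics/{n}0b.png",cv2.resize(im,(800,600),interpolation=cv2.INTER_CUBIC))
s=ctrl.get_state(); print(s["time_s"],s["grip_width"],np.round(s["orientation"],3).tolist())
E
```

```text
pics
top [[427.4, 0.0, 248.6], [0.0, 427.4, 192.3], [0.0, 0.0, 1.0]] [ 0.437 -0.007  1.411] [[0.002, 0.998, -0.057], [-1.0, 0.003, 0.017], [0.017, 0.056, 0.998]] ['K', 'position', 'orientation']
side [[454.5, 0.0, 253.2], [0.0, 454.5, 185.9], [0.0, 0.0, 1.0]] [0.343 0.803 0.861] [[-0.973, 0.152, -0.174], [-0.231, -0.664, 0.711], [-0.008, 0.732, 0.681]] ['K', 'position', 'orientation']
0.1 0.08533518183816087 [[0.943, 0.332, -0.0], [0.332, -0.943, 0.002], [0.0, -0.002, -1.0]]
```

View pics/top0b.png

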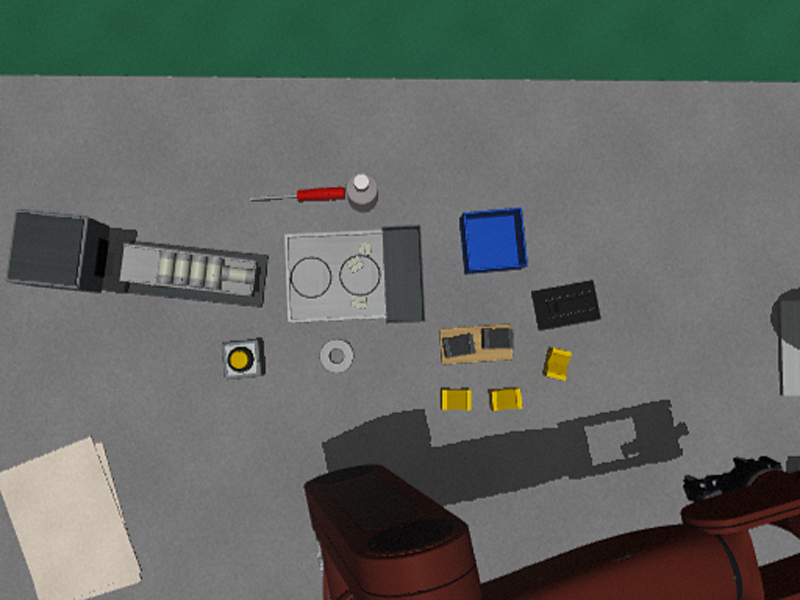

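View pics/side0b.png

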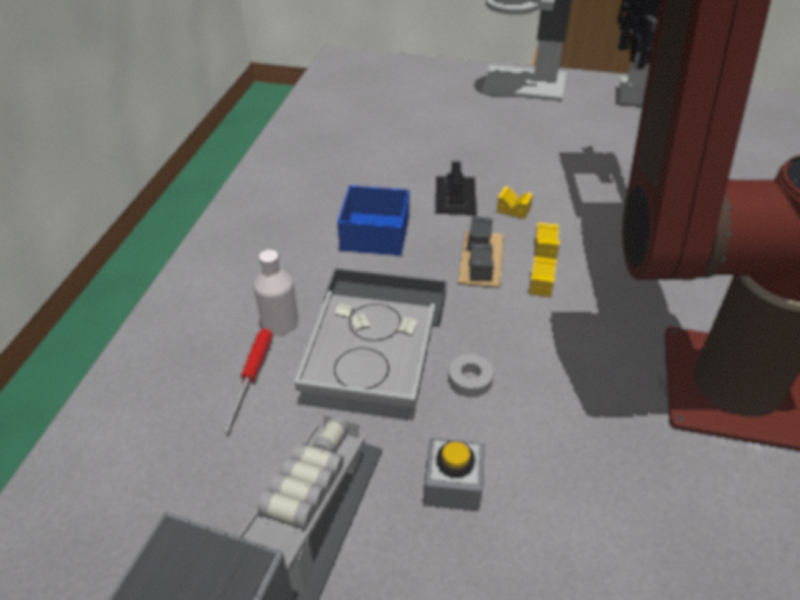

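The top view (800×600 scale) shows the chute at (195,272), with its stop near x=265. The plate is at (335,277) with three shards at (365,248), (355,265) and (359,302), and the tray is to its right. The bin is at (493,240), the mat with the scraper at (566,305), the V-blocks on the board at (459,345) and (497,338), and the button at (240,358). Three yellow look-alikes lie nearby. The side view agrees.

```bash
cat > h.py <<'E'
import cv2,numpy as np
from station import ctrl
def ray(p,u,v):
    K=np.array(p["K"]);d=np.linalg.inv(K)@np.array([u,v,1.]);d=np.array([d[0],-d[1],-d[2]])
    return np.array(p["position"]),np.array(p["orientation"])@d
def onz(p,uv,z):
    o,d=ray(p,*uv);return o+d*(z-o[2])/d[2]
def tri(p1,a,p2,b):
    o1,d1=ray(p1,*a);o2,d2=ray(p2,*b);d1/=np.linalg.norm(d1);d2/=np.linalg.norm(d2)
    t=np.linalg.lstsq(np.c_[d1,-d2],o2-o1,rcond=None)[0];q,r=o1+t[0]*d1,o2+t[1]*d2
    return (q+r)/2,np.linalg.norm(q-r)
def proj(p,X):
    c=np.array(p["orientation"]).T@(np.array(X)-p["position"]);q=np.array(p["K"])@np.array([c[0],-c[1],-c[2]]);return q[:2]/q[2]
def blobs(mask,amin=20):
    n,_,st,c=cv2.connectedComponentsWithStats(mask.astype(np.uint8));return [(c[i],st[i,4],st[i,:4]) for i in range(1,n) if st[i,4]>=amin]
def rect(mask):
    cs,_=cv2.findContours(mask.astype(np.uint8),cv2.RETR_EXTERNAL,cv2.CHAIN_APPROX_NONE);return cv2.boxPoints(cv2.minAreaRect(max(cs,key=cv2.contourArea)))
def go(xyz,yaw=None):
    "tool units needed to reach world xyz; yaw = world angle (deg) of tool x. Turn is applied after/with shift in current frame"
    s=ctrl.get_state();R=np.array(s["orientation"]);d=R.T@(np.array(xyz)-s["ee_pos"])/0.025
    cy=np.degrees(np.arctan2(R[1,0],R[0,0]));t=None
    if yaw is not None: t=round((cy-yaw+90)%180-90,2)/5
    print("go",np.round(xyz,3),"units",np.round(d,2),"yaw now",round(cy,2),"turn units",t)
E
python3 - <<'E'
from h import *
T=cv2.imread("pics/top0.png");S=cv2.imread("pics/side0.png")
pt,ps=ctrl.camera_params("top"),ctrl.camera_params("side")
for nm,I in (("T",T),("S",S)):
    H=cv2.cvtColor(I,cv2.COLOR_BGR2HSV);h,s,v=cv2.split(H)
    for cn,m in (("blue",(h>105)&(h<130)&(s>150)&(v>60)),("yellow",(h>20)&(h<32)&(s>180)&(v>120)),("wood",(h>8)&(h<22)&(s>80)&(s<180)&(v>90)),("cream",(h>20)&(h<40)&(s>15)&(s<80)&(v>150)),("black",(v<38))):
        print(nm,cn,[(np.round(c,1).tolist(),int(a),b.tolist()) for c,a,b in blobs(m,12)][:16])
E
python3 - <<'E'
import cv2
T=cv2.imread("pics/top0.png")[125:265,60:400]
cv2.imwrite("pics/topc.png",cv2.resize(T,(800,330),interpolation=cv2.INTER_CUBIC))
E
```

```text
T blue [([315.0, 154.0], 1213, [297, 133, 40, 41])]
T yellow [([357.1, 232.5], 227, [350, 223, 16, 20]), ([152.5, 229.9], 95, [148, 225, 11, 11]), ([323.7, 255.2], 222, [315, 249, 19, 14]), ([291.4, 255.5], 214, [283, 250, 18, 12])]
T wood [([303.7, 221.2], 515, [281, 207, 47, 26])]
T cream [([233.2, 158.5], 41, [230, 155, 7, 8]), ([104.9, 170.1], 66, [102, 165, 7, 11]), ([226.9, 168.8], 44, [223, 165, 9, 9]), ([115.1, 171.4], 63, [112, 166, 7, 11]), ([125.2, 172.8], 64, [122, 168, 7, 11]), ([135.2, 174.1], 64, [132, 169, 7, 11]), ([151.7, 175.2], 58, [147, 172, 11, 7]), ([229.2, 192.8], 52, [225, 189, 9, 8])]
T black [([60.3, 164.0], 641, [51, 140, 19, 47]), ([49.5, 169.5], 14, [49, 163, 2, 14]), ([164.1, 178.8], 51, [161, 168, 6, 22]), ([80.8, 183.4], 17, [79, 181, 4, 6]), ([361.6, 194.8], 921, [340, 180, 44, 31]), ([308.8, 215.9], 14, [308, 211, 2, 11]), ([167.4, 227.6], 43, [165, 217, 5, 22]), ([155.3, 228.8], 79, [146, 222, 16, 16]), ([422.5, 336.9], 4172, [307, 292, 205, 92]), ([244.4, 327.7], 3860, [195, 297, 105, 61]), ([222.1, 359.3], 120, [198, 326, 59, 56]), ([505.2, 335.2
[... 251 characters left out ...]
 yellow [([328.3, 127.4], 161, [320, 120, 20, 14]), ([350.3, 151.4], 191, [343, 144, 14, 19]), ([347.6, 171.8], 233, [340, 162, 15, 20]), ([291.6, 290.3], 201, [283, 284, 18, 14])]
S wood [([308.6, 167.8], 360, [294, 150, 28, 33])]
S cream [([220.1, 198.5], 43, [216, 196, 9, 7]), ([229.6, 205.1], 57, [225, 202, 10, 8]), ([260.5, 208.2], 63, [255, 204, 11, 9]), ([212.1, 275.4], 98, [205, 270, 14, 13]), ([190.5, 308.7], 709, [172, 286, 39, 46])]
S black [([419.9, 23.4], 1673, [396, 0, 49, 81]), ([291.2, 121.6], 22, [289, 118, 6, 8]), ([407.0, 144.9], 637, [399, 119, 17, 53]), ([471.1, 181.8], 16, [469, 179, 6, 6]), ([464.9, 195.6], 21, [462, 192, 8, 8]), ([449.7, 230.2], 14, [446, 228, 9, 7])]
```

View pics/topc.png

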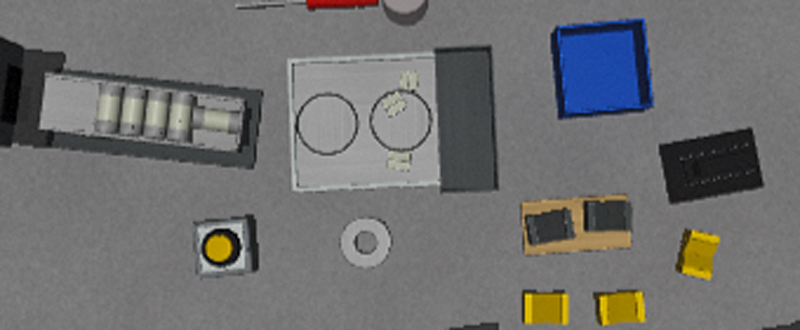

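The crop shows three shards near circle2, four fuses lying across the lane, and the jam lying lengthwise at its right end. The V-blocks sit skewed on the board, and the scraper's rib runs along the mat's length. Next I'll triangulate these.

```bash
python3 - <<'E'
from h import *
pt,ps=ctrl.camera_params("top"),ctrl.camera_params("side")
f=lambda a:np.round(a,3).tolist()
x,e=tri(pt,(151.7,175.2),ps,(212.1,275.4));print("jam",f(x),f(e))
x,e=tri(pt,(152.5,229.9),ps,(291.6,290.3));print("button",f(x),f(e))
for n,a,b in (("s1",(233.2,158.5),(220.1,198.5)),("s2",(226.9,168.8),(229.6,205.1)),("s3",(229.2,192.8),(260.5,208.2))):
    x,e=tri(pt,a,ps,b);print(n,f(x),f(e),f(onz(pt,a,.05)))
for c in ((135.2,174.1),(125.2,172.8),(115.1,171.4),(104.9,170.1)): print("fuse",f(onz(pt,c,.12)))
T=cv2.imread("pics/top0.png");H=cv2.cvtColor(T,cv2.COLOR_BGR2HSV);h,s,v=cv2.split(H)
m=(h>105)&(h<130)&(s>150)&(v>60);print("bin",[f(onz(pt,c,.07)) for c in rect(m)])
m=(v<38);m[:, :330]=0;m[:,400:]=0;m[220:]=0;r=rect(m);print("mat",[f(onz(pt,c,.004)) for c in r],f(onz(pt,r.mean(0),.004)))
m=(h>8)&(h<22)&(s>80)&(s<180)&(v>90);r=rect(m);print("board",[f(onz(pt,c,.008)) for c in r])
# plate corners / circles by view px (crop scale 2.353)
C=lambda u,v:(60+u/2.353,125+v/2.353)
for n,uv in (("c1",(327,124)),("c2",(401,122)),("cornTL",(288,59)),("cornBL",(294,189)),("TR",(437,51)),("BR",(439,189)),("lane stopL",(243,154)),("laneTop",(250,92)),("v1",(550,226)),("v2",(608,215))):
    print(n,f(onz(pt,C(*uv),.1 if 'la' in n else .045)))
go([0.6,0.2,0.25],0)
E
```

```text
jam [0.564, 0.272, 0.079] 0.001
button [0.395, 0.268, 0.075] 0.001
s1 [0.622, 0.019, 0.049] 0.0 [0.622, 0.019, 0.05]
s2 [0.59, 0.04, 0.052] 0.002 [0.589, 0.039, 0.05]
s3 [0.513, 0.032, 0.05] 0.001 [0.512, 0.032, 0.05]
fuse [0.564, 0.314, 0.12]
fuse [0.568, 0.344, 0.12]
fuse [0.572, 0.374, 0.12]
fuse [0.576, 0.405, 0.12]
bin [[0.692, -0.18, 0.07], [0.705, -0.299, 0.07], [0.585, -0.31, 0.07], [0.573, -0.191, 0.07]]
mat [[0.538, -0.333, 0.004], [0.563, -0.465, 0.004], [0.481, -0.478, 0.004], [0.457, -0.347, 0.004]] [0.51, -0.406, 0.004]
board [[0.458, -0.137, 0.008], [0.47, -0.285, 0.008], [0.396, -0.29, 0.008], [0.384, -0.143, 0.008]]
c1 [0.561, 0.129, 0.045]
c2 [0.564, 0.028, 0.045]
cornTL [0.65, 0.183, 0.045]
cornBL [0.472, 0.173, 0.045]
TR [0.662, -0.021, 0.045]
BR [0.473, -0.024, 0.045]
lane stopL [0.516, 0.232, 0.1]
laneTop [0.597, 0.224, 0.1]
v1 [0.423, -0.175, 0.045]
v2 [0.438, -0.254, 0.045]
go [0.6  0.2  0.25] units [ 25.29 -24.55  -0.74] yaw now 19.41 turn units 3.882
```

>>> servo_tool(
  targets=[
    [-1, [0, 0, 0], -1],
    [-1, [0, 0, 0], -1],
    [-1, [0, 0, 0], -1],
    [-1, [0, 0, 0], -1],
    [-1, [0, 0, 0], -1],
    [-1, [0, 0, 0], -1],
    [-1, [0, 0, 0], -1],
    [-1, [0, 0, 0], -1],
    [-1, [0, 0, 0], -1],
    [-1, [0, 0, 0], -1],
  ],
  squeeze=40,
)

```text
time_s: 0.93
ee_pos: [0.2076, -0.5891, 0.2306]
orientation: [[0.348, 0.938, -0.0], [0.938, -0.348, 0.001], [0.001, -0.001, -1.0]]
wrist_force: [-0.1, -0.4, 0.4]
grip_width: 0.0856
finger_force: 0.0
```

>>> servo_tool(
  targets=[
    [-1, [0, 0, 0], -0.87],
    [-1, [0, 0, 0], -0.87],
    [-1, [0, 0, 0], -0.86],
    [-1, [1, 0.27, 0], 0],
    [-1, [1, 0.27, 0], 0],
    [-1, [1, 0.27, 0], 0],
    [-1, [1, 0.27, 0], 0],
    [-1, [1, 0.27, 0], 0],
    [-1, [1, 0.27, 0], 0],
    [-1, [1, 0.27, 0], 0],
  ],
)

```text
time_s: 1.77
ee_pos: [0.2778, -0.4208, 0.2308]
orientation: [[0.132, 0.991, -0.0], [0.991, -0.132, 0.001], [0.001, -0.0, -1.0]]
wrist_force: [0.2, 0.7, -0.3]
grip_width: 0.0857
finger_force: 0.0
```

>>> servo_tool(
  targets=[
    [-1, [1, 0.27, 0], 0],
    [-1, [1, 0.27, 0], 0],
    [-1, [1, 0.27, 0], 0],
    [-1, [1, 0.27, 0], 0],
    [-1, [1, 0.27, 0], 0],
    [-1, [1, 0.27, 0], 0],
    [-1, [1, 0.27, 0], 0],
    [-1, [1, 0.27, 0], 0],
    [-1, [1, 0.27, 0], 0],
    [-1, [1, 0.27, 0], 0],
  ],
)

```text
time_s: 2.6
ee_pos: [0.3776, -0.182, 0.231]
orientation: [[0.132, 0.991, -0.0], [0.991, -0.132, 0.0], [0.0, -0.0, -1.0]]
wrist_force: [0.2, -0.4, -0.1]
grip_width: 0.0854
finger_force: 0.0
```

>>> servo_tool(
  targets=[
    [-1, [1, 0.27, 0], 0],
    [-1, [1, 0.27, 0], 0],
    [-1, [1, 0.27, 0], 0],
    [-1, [1, 0.27, 0], 0],
    [-1, [1, 0.27, 0], 0],
    [-1, [1, 0.27, 0], 0],
    [-1, [1, 0.27, 0], 0],
    [-1, [1, 0.27, 0], 0],
    [-1, [0.5, 0.2, 0], 0],
    [-1, [0, 0, 0], 0],
  ],
)

```text
time_s: 3.43
ee_pos: [0.4646, 0.0217, 0.2309]
orientation: [[0.129, 0.992, -0.0], [0.992, -0.129, 0.001], [0.001, -0.0, -1.0]]
wrist_force: [0.5, 0.9, 0.4]
grip_width: 0.0852
finger_force: 0.0
```

```bash
python3 - <<'E'
from h import *
p=ctrl.camera_params("wrist");s=ctrl.get_state();print(s["time_s"],np.round(s["ee_pos"],3),np.round(p["position"],3),np.round(p["orientation"],2).tolist(),np.round(p["K"],0).tolist())
im=ctrl.get_image("wrist")[:,:,::-1];cv2.imwrite("pics/w1.png",im)
im=im.copy();[cv2.circle(im,tuple(int(a) for a in proj(p,X)),3,(0,0,255),1) for X in ((.564,.272,.079),)]
cv2.imwrite("pics/w1v.png",im)
go([.561,.262,.2],82.5)
E
```

```text
3.4333 [0.465 0.022 0.231] [0.475 0.103 0.374] [[0.99, 0.12, 0.04], [-0.13, 0.94, 0.31], [-0.0, -0.32, 0.95]] [[337.0, 0.0, 252.0], [0.0, 337.0, 189.0], [0.0, 0.0, 1.0]]
go [0.561 0.262 0.2  ] units [10.08  2.6   1.23] yaw now 82.57 turn units 0.014000000000000002
```

View pics/w1v.png

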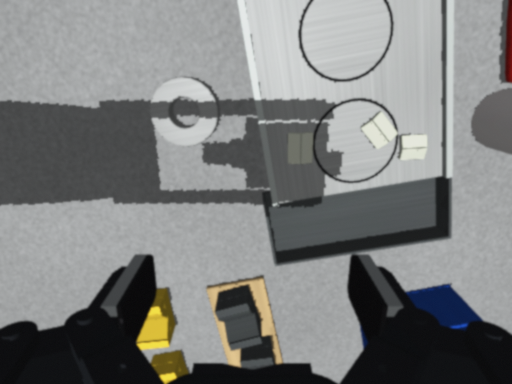

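The wrist view shows the ring gauge at (185,110), circle1 at (345,35), circle2 at (355,140), and exactly three shards at (378,130), (413,147) and (300,148). I'll move up to the chute now.

>>> servo_tool(
  targets=[
    [-1, [1, 0.4, 0], 0],
    [-1, [1, 0.4, 0], 0],
    [-1, [1, 0.4, 0], 0],
    [-1, [1, 0.4, 0], 0],
    [-1, [1, 0.4, 0], 0],
    [-1, [1, 0.4, 0], 0],
    [-1, [0.5, 0.2, 0], 0],
    [-1, [0, 0, 0], 0],
    [-1, [0, 0, 0], 0],
    [-1, [0, 0, 0], 0],
  ],
)

```text
time_s: 4.32
ee_pos: [0.5495, 0.1706, 0.231]
orientation: [[0.133, 0.991, -0.001], [0.991, -0.133, -0.001], [-0.001, -0.001, -1.0]]
wrist_force: [0.3, -1.0, 0.5]
grip_width: 0.0854
finger_force: 0.0
```

```bash
python3 - <<'E'
from h import *
p=ctrl.camera_params("wrist");s=ctrl.get_state();print(s["time_s"],np.round(s["ee_pos"],3))
import pickle;pickle.dump(p,open("pics/w2.pkl","wb"))
im=ctrl.get_image("wrist")[:,:,::-1];cv2.imwrite("pics/w2.png",im)
go([.561,.262,.2],82.5)
E
```

```text
4.3167 [0.55  0.171 0.231]
go [0.561 0.262 0.2  ] units [ 3.69 -0.03  1.24] yaw now 82.34 turn units -0.032
```

View pics/w2.png

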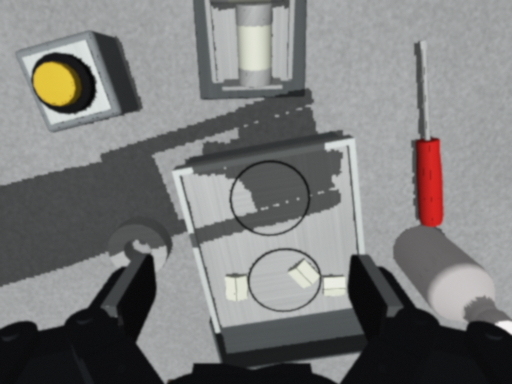

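The wrist view shows the jam at (255,47) lying straight up the image against the stop at row 88, so the lane lines up with tool x. Circle1 is at (270,198), circle2 at (284,279), the button at (57,84), and the shards at (236,288), (304,273) and (335,286). I'll work out these positions.

```bash
python3 - <<'E'
from h import *
import pickle
p=pickle.load(open("pics/w2.pkl","rb"));I=cv2.imread("pics/w2.png");H=cv2.cvtColor(I,cv2.COLOR_BGR2HSV);h,s,v=cv2.split(H)
f=lambda a:np.round(a,4).tolist()
pt,ps=ctrl.camera_params("top"),ctrl.camera_params("side")
m=(h>18)&(h<42)&(s>15)&(s<90)&(v>150);B=blobs(m,60);print([(f(c),int(a),b.tolist()) for c,a,b in B])
jam=min(B,key=lambda b:b[0][1])[0]
for P,uv in ((pt,(151.7,175.2)),(ps,(212.1,275.4))): print("jam tri",f(tri(p,jam,P,uv)[0]),tri(p,jam,P,uv)[1])
m=(h>20)&(h<32)&(s>180)&(v>120);b=blobs(m,100)[0];print("button",f(b[0]),b[1],f(tri(p,b[0],pt,(152.5,229.9))[0]),f(tri(p,b[0],ps,(291.6,290.3))[0]))
for uv in ((270,198),(284.5,279.5)): print("circ",f(onz(p,uv,.045)))
# plate height from circle2 top/wrist
C=lambda u,v:(60+u/2.353,125+v/2.353)
print("c1 tri",tri(p,(270,198),pt,C(327,124)),"c2",tri(p,(284.5,279.5),pt,C(401,122)))
for n,uv in (("PL top-left",(176,170)),("top-right",(353,138)),("bl",(214,328)),("br",(366,312))): print(n,f(onz(p,uv,.053)))
for uv in ((201,98),(305,95)): print("chute foot end",f(onz(p,uv,.0)))
E
```

```text
[([253.8076, 47.3429], 1190, [238, 26, 32, 44]), ([300.2129, 274.8956], 249, [289, 260, 23, 27]), ([238.5525, 286.4068], 295, [226, 276, 21, 24]), ([333.5, 290.5746], 134, [323, 287, 22, 8])]
jam tri [0.5655, 0.2744, 0.0704] 0.0003296875436340318
jam tri [0.5642, 0.2734, 0.08] 0.00228988034413405
button [54.1516, 83.3683] 1431 [0.3947, 0.2684, 0.0757] [0.3954, 0.2689, 0.0763]
circ [0.5635, 0.1309, 0.045]
circ [0.5684, 0.0312, 0.045]
c1 tri (array([0.56237902, 0.12909118, 0.03953037]), np.float64(0.0024214379364866398)) c2 (array([0.56643624, 0.02804664, 0.0397636 ]), np.float64(0.004263189070871178))
PL top-left [0.4751, 0.1753, 0.053]
top-right [0.649, 0.1839, 0.053]
bl [0.4801, -0.0178, 0.053]
br [0.6563, -0.0186, 0.053]
chute foot end [0.5038, 0.2374, 0.0]
chute foot end [0.6145, 0.2257, 0.0]
```

>>> servo_tool(
  targets=[
    [-1, [0.83, 0.01, 0], 0],
    [-1, [0.83, 0.01, 0], 0],
    [-1, [0.83, 0.01, 0], 0],
    [-1, [0.83, 0.01, 0.5], 0],
    [-1, [0.82, 0.01, 0.7], 0],
    [-1, [0, 0, 0.8], 0],
    [-1, [0, 0, 0.8], 0],
    [-1, [0, 0, 0.8], 0],
    [-1, [0, 0, 0.8], 0],
    [-1, [0, 0, 0], 0],
  ],
)

```text
time_s: 5.2
ee_pos: [0.5618, 0.2721, 0.1166]
orientation: [[0.133, 0.991, -0.007], [0.991, -0.133, -0.003], [-0.004, -0.007, -1.0]]
wrist_force: [-1.8, -0.2, -1.2]
grip_width: 0.0856
finger_force: 0.0
```

>>> servo_tool(
  targets=[
    [-1, [0, 0, 0.5], 0],
    [-1, [0, 0, 0.5], 0],
    [-1, [0, 0, 0.5], 0],
    [-1, [0, 0, 0.5], 0],
    [-1, [0, 0, 0.4], 0],
    [-1, [0, 0, 0.16], 0],
    [-1, [0, 0, 0], 0],
    [0, [0, 0, 0], 0],
    [0, [0, 0, 0], 0],
    [0, [0, 0, 0], 0],
  ],
)

```text
time_s: 6.03
ee_pos: [0.5656, 0.2747, 0.0583]
orientation: [[0.132, 0.991, 0.002], [0.991, -0.132, 0.001], [0.001, 0.001, -1.0]]
wrist_force: [-1.3, -0.4, 0.1]
grip_width: 0.0518
finger_force: 0.0
```

>>> servo_tool(
  targets=[
    [1, [0, 0, 0], 0],
    [1, [0, 0, 0], 0],
    [1, [0, 0, 0], 0],
    [1, [0, 0, 0], 0],
    [1, [0, 0, 0], 0],
    [1, [0, 0, 0], 0],
    [1, [0, 0, 0], 0],
    [1, [0, 0, 0], 0],
    [1, [0, 0, -0.2], 0],
    [1, [0, 0, -0.2], 0],
  ],
  squeeze=40,
)

```text
time_s: 6.87
ee_pos: [0.5639, 0.2736, 0.0664]
orientation: [[0.132, 0.991, -0.002], [0.991, -0.132, -0.002], [-0.002, -0.002, -1.0]]
wrist_force: [-0.8, -2.9, -2.6]
grip_width: 0.0286
finger_force: 39.4
```

>>> servo_tool(
  targets=[
    [1, [0, 0, -0.4], 0],
    [1, [0, 0, -0.7], 0],
    [1, [0, 0, -1], 0],
    [1, [0, 0, -1], 0],
    [1, [0, 0, -1], 0],
    [1, [0, 0, -1], 0],
    [1, [0, 0, -0.5], 0],
    [1, [-0.4, 0.1, 0], 0],
    [1, [-0.8, 0.2, 0], 0],
    [1, [-1, 0.28, 0], 0],
  ],
)

```text
time_s: 7.7
ee_pos: [0.571, 0.2179, 0.2059]
orientation: [[0.13, 0.992, -0.002], [0.992, -0.13, -0.0], [-0.0, -0.002, -1.0]]
wrist_force: [1.1, -0.2, -1.7]
grip_width: 0.0285
finger_force: 39.6
```

>>> servo_tool(
  targets=[
    [1, [-1, 0.28, 0], 0],
    [1, [-1, 0.28, 0], 0],
    [1, [-1, 0.28, 0], 0],
    [1, [-1, 0.28, 0], 0],
    [1, [-1, 0.28, 0], 0],
    [1, [-1, 0.28, 0], 0],
    [1, [-1, 0.28, 0], 0],
    [1, [-1, 0.28, 0], 0],
    [1, [-1, 0.28, 0], 0],
    [1, [-1, 0.28, 0], 0],
  ],
)

```text
time_s: 8.53
ee_pos: [0.6071, -0.0408, 0.2051]
orientation: [[0.132, 0.991, -0.003], [0.991, -0.132, 0.001], [0.0, -0.003, -1.0]]
wrist_force: [0.7, -0.1, -1.3]
grip_width: 0.0282
finger_force: 39.6
```

>>> servo_tool(
  targets=[
    [1, [-1, 0.28, 0], 0],
    [1, [-1, 0.28, 0], 0],
    [1, [-1, 0.28, 0], 0],
    [1, [-1, 0.28, 0], 0],
    [1, [-1, 0.28, 0], 0],
    [1, [-1, 0.28, 0], 0],
    [1, [-1, 0.28, 0], 0],
    [1, [-0.7, 0.2, 0], 0],
    [1, [-0.3, 0.1, 0], 0],
    [1, [0, 0, 0], 0],
  ],
)

```text
time_s: 9.37
ee_pos: [0.6368, -0.2467, 0.2052]
orientation: [[0.135, 0.991, -0.002], [0.991, -0.135, 0.001], [0.001, -0.003, -1.0]]
wrist_force: [0.4, -0.1, -1.3]
grip_width: 0.0282
finger_force: 39.6
```

```bash
python3 - <<'E'
from h import *
s=ctrl.get_state();print(s["grip_width"],s["finger_force"],s["time_s"])
go([.639,-.245,.06])
pt=ctrl.camera_params("top");I=ctrl.get_image("top")[:,:,::-1];H=cv2.cvtColor(I,cv2.COLOR_BGR2HSV);h,s,v=cv2.split(H)
m=(h>20)&(h<40)&(s>15)&(s<80)&(v>140);m[:150]=0;m[205:]=0
print([(np.round(c,1),a,np.round(onz(pt,c,.07),3)) for c,a,b in blobs(m,20)])
E
```

```text
0.028245858808097397 39.61979269981384 9.3667
go [ 0.639 -0.245  0.06 ] units [0.07 0.09 5.81] yaw now 82.26 turn units None
[(array([233.3, 158.8]), np.int32(46), array([0.619, 0.019, 0.07 ])), (array([227.3, 168.6]), np.int32(51), array([0.587, 0.038, 0.07 ])), (array([126.1, 173.3]), np.int32(81), array([0.571, 0.354, 0.07 ])), (array([136.4, 174.4]), np.int32(78), array([0.568, 0.322, 0.07 ])), (array([146.1, 175.6]), np.int32(78), array([0.564, 0.292, 0.07 ])), (array([155.8, 177.2]), np.int32(79), array([0.56 , 0.262, 0.07 ])), (array([229.1, 192.8]), np.int32(57), array([0.511, 0.031, 0.07 ]))]
```

>>> servo_tool(
  targets=[
    [1, [0, 0, 0.8], 0],
    [1, [0, 0, 1], 0],
    [1, [0, 0, 1], 0],
    [1, [0, 0, 1], 0],
    [1, [0, 0, 1], 0],
    [1, [0, 0, 0.6], 0],
    [1, [0, 0, 0.4], 0],
    [1, [0, 0, 0.2], 0],
    [-0.1, [0, 0, 0], 0],
    [-0.1, [0, 0, 0], 0],
  ],
)

```text
time_s: 10.25
ee_pos: [0.639, -0.245, 0.0588]
orientation: [[0.132, 0.991, 0.002], [0.991, -0.132, -0.001], [-0.001, 0.002, -1.0]]
wrist_force: [0.6, -0.5, -0.3]
grip_width: 0.0469
finger_force: 0.0
```

>>> servo_tool(
  targets=[
    [-0.1, [0, 0, 0], 0],
    [-0.1, [0, 0, 0], 0],
    [-0.1, [0, 0, -0.7], 0],
    [-0.1, [0, 0, -1], 0],
    [-0.1, [0, 0, -1], 0],
    [-0.1, [0, 0, -1], 0],
    [-0.1, [0, 0, -1], 0],
    [-0.1, [0, 0, -1], 0],
    [-1, [0, 0, 0], 0],
    [-1, [0, 0, 0], 0],
  ],
)

```text
time_s: 11.08
ee_pos: [0.6396, -0.2457, 0.2037]
orientation: [[0.132, 0.991, 0.006], [0.991, -0.132, -0.003], [-0.002, 0.006, -1.0]]
wrist_force: [0.2, 0.3, -0.1]
grip_width: 0.0694
finger_force: 0.0
```

```bash
python3 - <<'E'
from h import *
p=ctrl.camera_params("wrist");s=ctrl.get_state()
I=ctrl.get_image("wrist")[:,:,::-1];cv2.imwrite("pics/w3.png",I)
S=ctrl.get_image("side")[:,:,::-1];cv2.imwrite("pics/s3.png",S)
T=ctrl.get_image("top")[:,:,::-1];cv2.imwrite("pics/t3.png",T)
cv2.imwrite("pics/m3.png",np.hstack([cv2.resize(S[100:200,190:370],(540,300)),cv2.resize(T[120:260,270:400],(260,300))]))
E
```

```text
(no output)
```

View pics/m3.png

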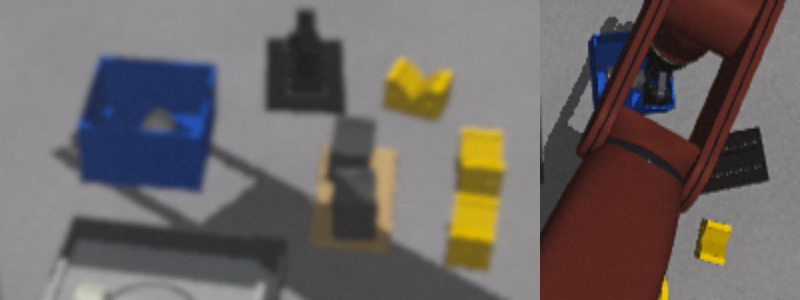

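The side crop shows the jammed fuse in the bin at (158,120), and the scraper standing on its mat at (305,70). I'll go and look at the scraper.

>>> servo_tool(
  targets=[
    [-1, [-1, -0.35, 0], 0],
    [-1, [-1, -0.35, 0], 0],
    [-1, [-1, -0.35, 0], 0],
    [-1, [-1, -0.35, 0], 0],
    [-1, [-1, -0.35, 0], 0],
    [-1, [-1, -0.35, 0], 0],
    [-1, [-1, -0.35, 0], 0],
    [-1, [-1, -0.35, -0.4], 0],
    [-1, [-1, -0.35, -0.4], 0],
    [-1, [-1, -0.35, -0.4], 0],
  ],
)

```text
time_s: 12.07
ee_pos: [0.5169, -0.4814, 0.2277]
orientation: [[0.132, 0.991, -0.002], [0.991, -0.132, 0.003], [0.003, -0.003, -1.0]]
wrist_force: [-0.2, -0.7, 0.2]
grip_width: 0.0853
finger_force: 0.0
```

>>> servo_tool(
  targets=[
    [-1, [-0.8, -0.3, 0], 0],
    [-1, [0, 0, 0], -0.93],
    [-1, [0, 0, 0], -0.93],
    [-1, [0, 0, 0], -0.93],
    [-1, [0, 0, 0], -0.93],
    [-1, [0, 0, 0], 0],
    [-1, [0, 0, 0], 0],
    [-1, [0, 0, 0], 0],
    [-1, [0, 0, 0], 0],
    [-1, [0, 0, 0], 0],
  ],
)

```text
time_s: 12.9
ee_pos: [0.5082, -0.4997, 0.2296]
orientation: [[-0.19, 0.982, -0.0], [0.982, 0.19, 0.0], [0.0, -0.0, -1.0]]
wrist_force: [-0.1, 0.4, 0.8]
grip_width: 0.0857
finger_force: 0.0
```

```bash
python3 - <<'E'
from h import *
import pickle
p=ctrl.camera_params("wrist");s=ctrl.get_state();print(s["time_s"],np.round(s["ee_pos"],3))
pickle.dump(p,open("pics/w4.pkl","wb"))
I=ctrl.get_image("wrist")[:,:,::-1];cv2.imwrite("pics/w4.png",I)
g=cv2.convertScaleAbs(I,alpha=1.6,beta=20);cv2.imwrite("pics/w4v.png",g)
E
```

```text
12.9 [ 0.508 -0.5    0.23 ]
```

View pics/w4v.png

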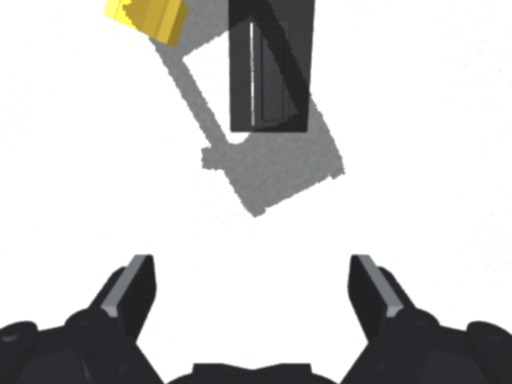

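The mat's lower end is at row 131, columns 229–315. The scraper rib's top is at columns 262–288, ending near row 122, and it runs straight along tool x.

```bash
python3 - <<'E'
from h import *
import pickle
p=pickle.load(open("pics/w4.pkl","rb"));pt,ps=ctrl.camera_params("top"),ctrl.camera_params("side")
f=lambda a:np.round(a,4).tolist()
for uv in ((262,122),(288,122),(262,24),(288,24)): print("rib",f(onz(p,uv,.054)))
for uv in ((252,125),(252,30)): print("foot edge",f(onz(p,uv,.006)))
for uv in ((230,131),(308,131)): print("mat",f(onz(p,uv,.004)))
I=cv2.imread("pics/w4.png");g=cv2.cvtColor(I,cv2.COLOR_BGR2GRAY)
for r in (40,70,100,120,128): print(r,g[r,225:320:2].tolist())
print(g[0:140:2,275].tolist())
S=cv2.cvtColor(cv2.imread("pics/s3.png"),cv2.COLOR_BGR2GRAY)
print(S[100:140,285:298:2].tolist())
E
```

```text
rib [0.5101, -0.4567, 0.054]
rib [0.5339, -0.4521, 0.054]
rib [0.4936, -0.3755, 0.054]
rib [0.5154, -0.3712, 0.054]
foot edge [0.5027, -0.4676, 0.006]
foot edge [0.485, -0.3761, 0.006]
mat [0.4805, -0.4787, 0.004]
mat [0.5639, -0.4626, 0.004]
40 [152, 140, 58, 25, 25, 25, 24, 25, 25, 26, 25, 26, 37, 107, 50, 32, 32, 28, 16, 26, 28, 17, 13, 13, 13, 12, 15, 13, 13, 10, 13, 18, 20, 25, 25, 25, 26, 26, 26, 25, 25, 26, 26, 40, 128, 153, 155, 155]
70 [148, 148, 84, 26, 26, 25, 26, 26, 25, 26, 26, 25, 28, 64, 54, 31, 30, 28, 16, 25, 29, 30, 30, 29, 28, 29, 29, 25, 13, 10, 12, 12, 9, 11, 12, 12, 13, 12, 21, 24, 26, 25, 36, 130, 160, 161, 158, 155]
100 [150, 151, 99, 31, 25, 25, 26, 26, 25, 26, 27, 26, 27, 73, 83, 33, 28, 28, 18, 21, 28, 29, 29, 27, 28, 27, 27, 27, 25, 20, 27, 25, 23, 21, 13, 12, 12, 12, 13, 11, 11, 13, 46, 71, 116, 156, 157, 156]
120 [157, 160, 119, 35, 25, 25, 27, 26, 25, 26, 26, 25, 25, 55, 81, 34, 29, 27, 25, 21, 21, 21, 22, 21, 22, 23, 23, 22, 22, 24, 24, 15, 12, 12, 12, 12, 11, 11, 12, 12, 12, 29, 65, 70, 70, 69, 69, 70]
128 [155, 154, 115, 35, 25, 26, 26, 24, 25, 26, 2
[... 1003 characters left out ...]
41, 36, 41, 39, 40, 44], [45, 39, 36, 34, 33, 36, 42], [46, 39, 36, 33, 35, 38, 45], [43, 41, 32, 30, 37, 36, 41], [48, 42, 33, 33, 33, 36, 39], [48, 42, 34, 36, 35, 38, 44], [46, 38, 34, 36, 34, 39, 42], [45, 42, 36, 35, 32, 38, 45], [46, 42, 35, 34, 33, 41, 40], [50, 45, 39, 37, 38, 40, 43], [53, 45, 40, 40, 40, 36, 43], [46, 43, 38, 40, 37, 38, 47], [50, 41, 37, 35, 36, 36, 48], [54, 50, 44, 42, 44, 42, 48], [53, 52, 50, 49, 50, 49, 52], [46, 49, 48, 49, 51, 47, 49], [43, 45, 45, 45, 45, 47, 45], [42, 44, 45, 45, 45, 44, 45], [45, 41, 44, 41, 43, 43, 43], [73, 64, 58, 57, 59, 57, 55], [113, 101, 90, 92, 93, 93, 90], [137, 128, 123, 125, 125, 124, 124], [145, 143, 139, 141, 142, 141, 141]]
```

>>> servo_tool(
  targets=[
    [-1, [0.8, 0.2, 0], 0],
    [-1, [0.8, 0.2, 0], 0],
    [-1, [0.8, 0.2, 0.6], 0],
    [-1, [0.8, 0.2, 1], 0],
    [-1, [0.1, 0.04, 1], 0],
    [-1, [0, 0, 1], 0],
    [-1, [0, 0, 1], 0],
    [-1, [0, 0, 1], 0],
    [-1, [0, 0, 0.8], 0],
    [-1, [0, 0, 0.5], 0],
  ],
)

```text
time_s: 13.78
ee_pos: [0.5119, -0.4136, 0.0544]
orientation: [[-0.191, 0.982, -0.002], [0.982, 0.191, 0.003], [0.003, -0.002, -1.0]]
wrist_force: [-1.1, -0.2, 0.0]
grip_width: 0.0855
finger_force: 0.0
```

>>> servo_tool(
  targets=[
    [-1, [0, 0, 0.5], 0],
    [-1, [0, 0, 0.4], 0],
    [-1, [0, 0, 0.3], 0],
    [1, [0, 0, 0.04], 0],
    [1, [0, 0, 0], 0],
    [1, [0, 0, 0], 0],
    [1, [0, 0, 0], 0],
    [1, [0, 0, 0], 0],
    [1, [0, 0, 0], 0],
    [1, [0, 0, 0], 0],
  ],
  squeeze=80,
)

```text
time_s: 14.62
ee_pos: [0.5137, -0.4155, 0.0275]
orientation: [[-0.191, 0.982, 0.002], [0.982, 0.191, -0.002], [-0.002, 0.001, -1.0]]
wrist_force: [-1.1, -0.3, 4.8]
grip_width: 0.0184
finger_force: 79.4
```

>>> servo_tool(
  targets=[
    [1, [0, 0, 0], 0],
    [1, [0, 0, 0], 0],
    [1, [0, 0, 0], 0],
    [1, [0, 0, -0.2], 0],
    [1, [0, 0, -0.4], 0],
    [1, [0, 0, -0.7], 0],
    [1, [0, 0, -1], 0],
    [1, [0, 0, -1], 0],
    [1, [0, 0, -1], 0],
    [1, [0, 0, -1], 0],
  ],
)

```text
time_s: 15.45
ee_pos: [0.5127, -0.4145, 0.1601]
orientation: [[-0.191, 0.982, -0.001], [0.982, 0.191, 0.001], [0.001, -0.0, -1.0]]
wrist_force: [0.2, -0.4, -0.8]
grip_width: 0.0187
finger_force: 78.6
```

```bash
python3 - <<'E'
from h import *
go([.564,.08,.13],0)
S=ctrl.get_image("side")[:,:,::-1];cv2.imwrite("pics/s5.png",S)
cv2.imwrite("pics/s5v.png",cv2.resize(S[0:260,150:420],(810,780))[:600,:800])
E
```

```text
go [0.564 0.08  0.13 ] units [19.02  5.79  1.22] yaw now 101.01 turn units -15.797999999999998
```

View pics/s5v.png

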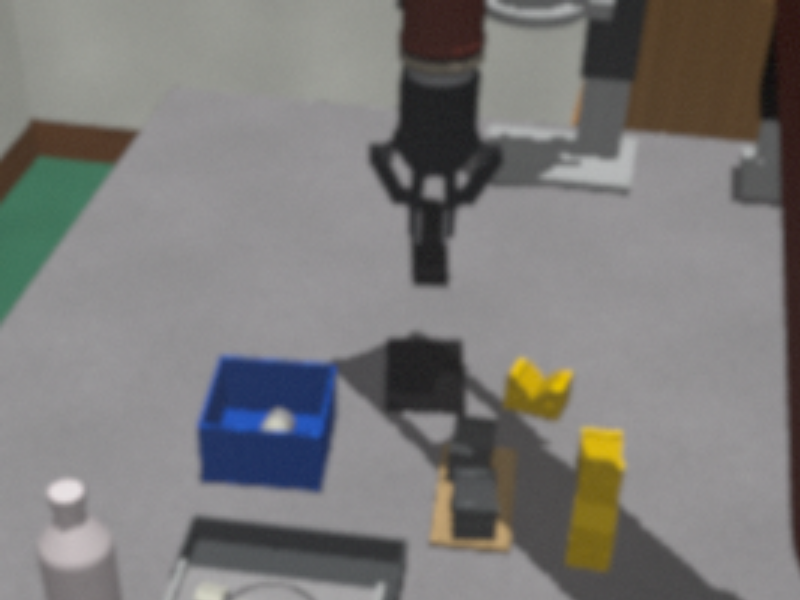

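The scraper is held and its mat is empty. Now I'll carry it to the plate and turn it across.

>>> servo_tool(
  targets=[
    [1, [0.6, 0.2, 0], 0],
    [1, [1, 0.35, 0], 0],
    [1, [1, 0.35, 0], 0],
    [1, [1, 0.35, 0], 0],
    [1, [1, 0.35, 0], 0],
    [1, [1, 0.35, 0], 0],
    [1, [1, 0.35, 0], 0],
    [1, [1, 0.35, 0], 0],
    [1, [1, 0.35, 0], 0],
    [1, [1, 0.35, 0], 0],
  ],
)

```text
time_s: 16.33
ee_pos: [0.5485, -0.161, 0.1578]
orientation: [[-0.191, 0.982, -0.002], [0.982, 0.191, 0.001], [0.001, -0.002, -1.0]]
wrist_force: [0.2, 0.9, -1.2]
grip_width: 0.0188
finger_force: 78.6
```

>>> servo_tool(
  targets=[
    [1, [1, 0.35, 0], 0],
    [1, [1, 0.35, 0], 0],
    [1, [1, 0.35, 0], 0],
    [1, [1, 0.35, 0], 0],
    [1, [1, 0.35, 0], 0],
    [1, [1, 0.35, 0], 0],
    [1, [1, 0.35, 0], 0],
    [1, [1, 0.35, 0], 0],
    [1, [1, 0.35, 0], 0],
    [1, [1, 0.35, 0], 0],
  ],
)

```text
time_s: 17.17
ee_pos: [0.5863, 0.1006, 0.1578]
orientation: [[-0.191, 0.982, -0.002], [0.982, 0.191, 0.0], [0.0, -0.002, -1.0]]
wrist_force: [0.6, -0.1, -0.9]
grip_width: 0.0189
finger_force: 78.6
```

>>> servo_tool(
  targets=[
    [1, [0.9, 0.22, 0], 0],
    [1, [0, 0, 0], -0.8],
    [1, [0, 0, 0], -1],
    [1, [0, 0, 0], -1],
    [1, [0, 0, 0], -1],
    [1, [0, 0, 0], -1],
    [1, [0, 0, 0], -1],
    [1, [0, 0, 0], -1],
    [1, [0, 0, 0], -1],
    [1, [0, 0, 0], -1],
  ],
)

```text
time_s: 18.0
ee_pos: [0.5873, 0.1224, 0.1577]
orientation: [[-0.822, 0.57, -0.002], [0.57, 0.822, 0.0], [0.002, -0.001, -1.0]]
wrist_force: [-0.7, 0.1, -1.4]
grip_width: 0.0186
finger_force: 78.6
```

>>> servo_tool(
  targets=[
    [1, [0, 0, 0], -1],
    [1, [0, 0, 0], -1],
    [1, [0, 0, 0], -1],
    [1, [0, 0, 0], -1],
    [1, [0, 0, 0], -1],
    [1, [0, 0, 0], -1],
    [1, [0, 0, 0], -1],
    [1, [0, 0, 0], -0.5],
    [1, [0, 0, 0], 0],
    [1, [0, 0, 0], 0],
  ],
)

```text
time_s: 18.83
ee_pos: [0.5877, 0.1223, 0.158]
orientation: [[-0.999, -0.043, -0.002], [-0.043, 0.999, 0.0], [0.002, 0.0, -1.0]]
wrist_force: [-0.0, -0.1, -0.3]
grip_width: 0.0186
finger_force: 78.6
```

```bash
cat > shards.py <<'E'
from h import *
def plate(X): 
    a=np.radians(2.7);d=np.array(X)[:2]-[.564,.08];return np.round(1000*np.array([d[0]*np.cos(a)+d[1]*np.sin(a),-d[0]*np.sin(a)+d[1]*np.cos(a)]))
def look(cam="side",z=.05,x0=.44,x1=.69,y0=-.12,y1=.19):
    P=ctrl.camera_params(cam);I=ctrl.get_image(cam)[:,:,::-1];cv2.imwrite("pics/last_%s.png"%cam,I)
    h,s,v=cv2.split(cv2.cvtColor(I,cv2.COLOR_BGR2HSV));m=(h>18)&(h<42)&(s>15)&(s<95)&(v>80)
    for c,a,b in blobs(m,8):
        X=onz(P,c,z)
        if x0<X[0]<x1 and y0<X[1]<y1: print(cam,np.round(c,0),a,np.round(X,3),"plate mm",plate(X))
E
python3 - <<'E'
from shards import *
look();look("top")
s=ctrl.get_state();print(s["grip_width"])
go([.589,.121,.068],182.7)
E
```

```text
side [260. 208.] 62 [0.514 0.031 0.05 ] plate mm [-52. -46.]
top [233. 159.] 52 [0.621 0.019 0.05 ] plate mm [ 54. -64.]
top [227. 169.] 53 [0.59  0.039 0.05 ] plate mm [ 24. -43.]
top [229. 192.] 67 [0.514 0.031 0.05 ] plate mm [-52. -46.]
0.018792413838339333
go [0.589 0.121 0.068] units [-0.04 -0.05  3.61] yaw now -177.56 turn units -0.052000000000000005
```

>>> servo_tool(
  targets=[
    [1, [0, 0, 0.5], 0],
    [1, [0, 0, 0.7], 0],
    [1, [0, 0, 0.7], 0],
    [1, [0, 0, 0.6], 0],
    [1, [0, 0, 0.4], 0],
    [1, [0, 0, 0.3], 0],
    [1, [0, 0, 0.2], 0],
    [1, [0, 0, 0.1], 0],
    [1, [0, 0, 0], 0],
    [1, [0, 0, 0], 0],
  ],
)

```text
time_s: 19.77
ee_pos: [0.5892, 0.122, 0.0719]
orientation: [[-0.999, -0.044, 0.001], [-0.044, 0.999, 0.0], [-0.001, 0.0, -1.0]]
wrist_force: [0.3, -0.6, -0.6]
grip_width: 0.0186
finger_force: 78.6
```

>>> servo_tool(
  targets=[
    [1, [0, 0, 0.06], 0],
    [1, [0, 0, 0.04], 0],
    [1, [0, 0, 0], 0],
    [1, [0, 0, 0], 0],
    [1, [0, 0, 0], 0],
    [1, [0, 0, 0], 0],
    [1, [0, 0, 0], 0],
    [1, [0, 0, 0], 0],
    [1, [0, 0, 0], 0],
    [1, [0, 0, 0], 0],
  ],
)

```text
time_s: 20.6
ee_pos: [0.5886, 0.122, 0.0688]
orientation: [[-0.999, -0.044, -0.0], [-0.044, 0.999, 0.0], [0.0, 0.0, -1.0]]
wrist_force: [0.5, -0.5, -0.9]
grip_width: 0.0188
finger_force: 78.6
```

>>> servo_tool(
  targets=[
    [1, [0, 0, 0.04], 0],
    [1, [0, 0, 0], 0],
    [1, [0, 0, 0], 0],
    [1, [0, 0, 0], 0],
    [1, [0, 0, 0], 0],
    [1, [0, 0, 0], 0],
    [1, [0, 0, 0], 0],
    [1, [0, 0, 0], 0],
    [1, [0, 0, 0], 0],
    [1, [0, 0, 0], 0],
  ],
)

```text
time_s: 21.43
ee_pos: [0.5888, 0.122, 0.0685]
orientation: [[-0.999, -0.044, 0.0], [-0.044, 0.999, 0.0], [-0.0, 0.0, -1.0]]
wrist_force: [-2.9, -0.5, 5.4]
grip_width: 0.0188
finger_force: 79.4
```

>>> servo_tool(
  targets=[
    [1, [0, 0, 0.03], 0],
    [1, [0, 0, 0], 0],
    [1, [0, 0, 0], 0],
    [1, [0, 0, 0], 0],
    [1, [0, 0, 0], 0],
    [1, [0, 0, 0], 0],
    [1, [0, 0, 0], 0],
    [1, [0, 0, 0], 0],
    [1, [0, 0, 0], 0],
    [1, [0, 0, 0], 0],
  ],
)

```text
time_s: 22.27
ee_pos: [0.5889, 0.122, 0.0685]
orientation: [[-0.999, -0.044, 0.0], [-0.044, 0.999, -0.0], [-0.0, -0.0, -1.0]]
wrist_force: [-5.4, -0.2, 10.3]
grip_width: 0.0186
finger_force: 80.4
```

>>> servo_tool(
  targets=[
    [1, [0, -0.1, -0.02], 0],
    [1, [0, -0.3, 0], 0],
    [1, [0, -0.4, 0], 0],
    [1, [0, -0.4, 0], 0],
    [1, [0, -0.4, 0], 0],
    [1, [0, -0.4, 0], 0],
    [1, [0, -0.4, 0], 0],
    [1, [0, -0.4, 0], 0],
    [1, [0, -0.4, 0], 0],
    [1, [0, -0.4, 0], 0],
  ],
)

```text
time_s: 23.1
ee_pos: [0.5936, 0.0316, 0.0685]
orientation: [[-0.999, -0.044, 0.002], [-0.044, 0.999, 0.001], [-0.002, 0.001, -1.0]]
wrist_force: [0.5, 2.9, 6.3]
grip_width: 0.0188
finger_force: 79.6
```

>>> servo_tool(
  targets=[
    [1, [0, -0.4, 0], 0],
    [1, [0, -0.4, 0], 0],
    [1, [0, -0.4, 0], 0],
    [1, [0, -0.4, 0], 0],
    [1, [0, -0.4, 0], 0],
    [1, [0, -0.4, 0], 0],
    [1, [0, -0.3, 0], 0],
    [1, [0, 0, 0], 0],
    [1, [0, 0, 0], 0],
    [1, [0, 0, -0.4], 0],
  ],
)

```text
time_s: 23.93
ee_pos: [0.5941, -0.0363, 0.0758]
orientation: [[-0.999, -0.043, -0.003], [-0.043, 0.999, 0.0], [0.003, 0.0, -1.0]]
wrist_force: [-1.1, 0.2, -1.6]
grip_width: 0.0184
finger_force: 78.6
```

>>> servo_tool(
  targets=[
    [1, [0, 0, -0.8], 0],
    [1, [0, 0, -0.8], 0],
    [1, [0, 0.5, 0], 0],
    [1, [0.6, 1, 0], 0],
    [1, [0.6, 1, 0], 0],
    [1, [0.6, 1, 0], 0],
    [1, [0.3, 1, 0], 0],
    [1, [0, 1, 0], 0],
    [1, [0, 0.6, 0], 0],
    [1, [0, 0, 0], 0],
  ],
)

```text
time_s: 24.77
ee_pos: [0.5351, 0.1178, 0.1168]
orientation: [[-0.999, -0.047, -0.001], [-0.047, 0.999, 0.001], [0.001, 0.001, -1.0]]
wrist_force: [1.0, 0.1, -1.3]
grip_width: 0.0186
finger_force: 78.6
```

```bash
python3 - <<'E'
from shards import *
look();look("top")
I=cv2.imread("pics/last_side.png");cv2.imwrite("pics/s6v.png",cv2.resize(I[150:290,180:330],(640,600)))
s=ctrl.get_state();print(s["grip_width"],s["time_s"],np.round(s["ee_pos"],3),plate(s["ee_pos"]))
a=np.radians(2.7);c=np.array([.564,.08]);t=c-.027*np.array([np.cos(a),np.sin(a)])+.04*np.array([-np.sin(a),np.cos(a)])
go([*t,.0715],182.7)
E
```

```text
side [262. 208.] 40 [0.51  0.031 0.05 ] plate mm [-57. -47.]
top [253. 160.] 45 [ 0.619 -0.043  0.05 ] plate mm [  49. -126.]
top [257. 172.] 57 [ 0.581 -0.059  0.05 ] plate mm [  10. -139.]
top [229. 192.] 66 [0.513 0.032 0.05 ] plate mm [-53. -46.]
0.018749626096546294 24.8667 [0.536 0.115 0.117] [-27.  37.]
go [0.535 0.119 0.072] units [0.01 0.14 1.81] yaw now -177.38 turn units -0.016
```

View pics/s6v.png

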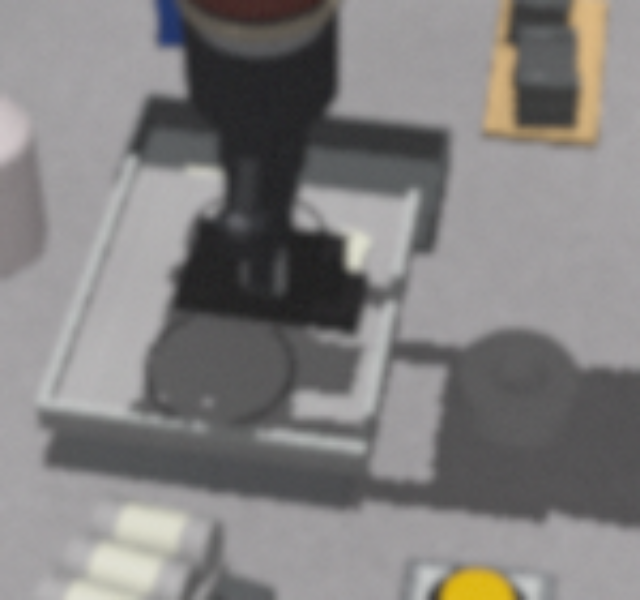

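Shards 1 and 2 are in the tray, and shard 3 is still at plate (-53,-46). Second stroke now.

>>> servo_tool(
  targets=[
    [1, [0, 0.1, 0.3], 0],
    [1, [0, 0, 0.5], 0],
    [1, [0, 0, 0.4], 0],
    [1, [0, 0, 0.3], 0],
    [1, [0, 0, 0.2], 0],
    [1, [0, 0, 0.15], 0],
    [1, [0, 0, 0.1], 0],
    [1, [0, 0, 0], 0],
    [1, [0, 0, 0], 0],
    [1, [0, 0, 0], 0],
  ],
)

```text
time_s: 25.7
ee_pos: [0.5367, 0.1172, 0.0691]
orientation: [[-0.999, -0.044, 0.001], [-0.044, 0.999, 0.0], [-0.001, 0.0, -1.0]]
wrist_force: [-0.4, 0.8, -1.4]
grip_width: 0.0189
finger_force: 78.7
```

>>> servo_tool(
  targets=[
    [1, [0, -0.2, 0], 0],
    [1, [0, -0.3, 0], 0],
    [1, [0, -0.4, 0], 0],
    [1, [0, -0.4, 0], 0],
    [1, [0, -0.4, 0], 0],
    [1, [0, -0.4, 0], 0],
    [1, [0, -0.4, 0], 0],
    [1, [0, -0.4, 0], 0],
    [1, [0, -0.4, 0], 0],
    [1, [0, -0.4, 0], 0],
  ],
)

```text
time_s: 26.53
ee_pos: [0.5404, 0.0236, 0.0688]
orientation: [[-0.999, -0.044, 0.0], [-0.044, 0.999, -0.0], [-0.0, -0.0, -1.0]]
wrist_force: [0.4, 0.6, -0.5]
grip_width: 0.0185
finger_force: 78.7
```

>>> servo_tool(
  targets=[
    [1, [0, -0.4, 0], 0],
    [1, [0, -0.4, 0], 0],
    [1, [0, -0.4, 0], 0],
    [1, [0, -0.4, 0], 0],
    [1, [0, -0.4, 0], 0],
    [1, [0, -0.4, 0], 0],
    [1, [0, -0.2, 0], 0],
    [1, [0, 0, 0], 0],
    [1, [0, 0, 0], 0],
    [1, [0, 0, -0.4], 0],
  ],
)

```text
time_s: 27.37
ee_pos: [0.5414, -0.0396, 0.077]
orientation: [[-0.999, -0.044, -0.004], [-0.044, 0.999, 0.001], [0.004, 0.001, -1.0]]
wrist_force: [-0.4, -0.3, -1.4]
grip_width: 0.0185
finger_force: 78.7
```

>>> servo_tool(
  targets=[
    [1, [0, 0, -0.8], 0],
    [1, [0, 0, -0.8], 0],
    [1, [0, 0, -1], 0],
    [1, [0, -0.5, -1], 0],
    [1, [0.3, -1, 0], 0],
    [1, [0.3, -1, 0], 0],
    [1, [0.3, -1, 0], 0],
    [1, [0, -1, 0], 0],
    [1, [0, -1, 0], 0],
    [1, [0, -0.5, 0], 0],
  ],
)

```text
time_s: 28.2
ee_pos: [0.5275, -0.1931, 0.1699]
orientation: [[-0.999, -0.043, 0.001], [-0.043, 0.999, -0.001], [-0.001, -0.001, -1.0]]
wrist_force: [-0.0, 0.6, -0.1]
grip_width: 0.0188
finger_force: 78.7
```

```bash
python3 - <<'E'
from shards import *
look();look("top",.012);look("side",.012)
s=ctrl.get_state();print(s["grip_width"],s["time_s"],np.round(s["ee_pos"],3),plate(s["ee_pos"]))
go([.513,-.408,.16],101)
I=cv2.imread("pics/last_side.png");J=cv2.imread("pics/last_top.png");cv2.imwrite("pics/s7v.png",np.hstack([cv2.resize(I[150:290,180:330],(400,373)),cv2.resize(J[130:270,175:325],(400,373))]))
E
```

```text
side [242. 189.] 35 [ 0.575 -0.026  0.05 ] plate mm [   6. -106.]
side [266. 191.] 43 [ 0.514 -0.031  0.05 ] plate mm [ -55. -109.]
top [253. 160.] 46 [ 0.624 -0.044  0.012] plate mm [  54. -127.]
top [257. 172.] 57 [ 0.585 -0.06   0.012] plate mm [  14. -141.]
top [259. 191.] 61 [ 0.52  -0.064  0.012] plate mm [ -50. -142.]
side [242. 189.] 35 [ 0.587 -0.065  0.012] plate mm [  16. -146.]
side [266. 191.] 41 [ 0.521 -0.07   0.012] plate mm [ -50. -148.]
0.018539596218966167 28.35 [ 0.527 -0.191  0.169] [ -49. -269.]
go [ 0.513 -0.408  0.16 ] units [ 0.94 -8.65  0.36] yaw now -177.56 turn units 16.288
```

View pics/s7v.png

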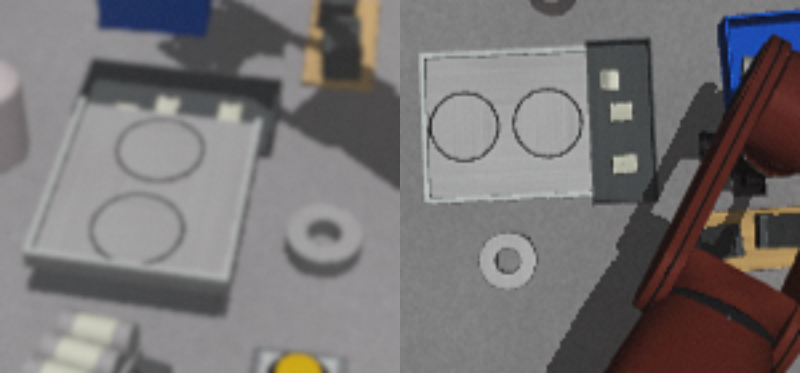

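All three shards are in the tray, and the plate is clean in both views. The scraper goes back to its mat.

>>> servo_tool(
  targets=[
    [1, [0.1, -0.7, 0], 0.6],
    [1, [0.1, -1, 0], 0],
    [1, [0.1, -1, 0], 0],
    [1, [0.1, -1, 0], 0],
    [1, [0.1, -1, 0], 0],
    [1, [0.1, -1, 0], 0],
    [1, [0.1, -1, 0], 0],
    [1, [0.1, -1, 0], 0],
    [1, [0.1, -0.6, 0], 0],
    [1, [0, 0, 0], 0.7],
  ],
)

```text
time_s: 29.18
ee_pos: [0.5037, -0.4, 0.1688]
orientation: [[-0.998, 0.071, -0.0], [0.071, 0.998, -0.001], [0.0, -0.001, -1.0]]
wrist_force: [-0.2, -0.6, -1.5]
grip_width: 0.0186
finger_force: 78.6
```

>>> servo_tool(
  targets=[
    [1, [0, 0, 0], 1],
    [1, [0, 0, 0], 1],
    [1, [0, 0, 0], 1],
    [1, [0, 0, 0], 1],
    [1, [0, 0, 0], 1],
    [1, [0, 0, 0], 1],
    [1, [0, 0, 0], 1],
    [1, [0, 0, 0], 1],
    [1, [0, 0, 0], 1],
    [1, [0, 0, 0], 1],
  ],
)

```text
time_s: 30.02
ee_pos: [0.5046, -0.3966, 0.1687]
orientation: [[-0.586, 0.811, -0.0], [0.811, 0.586, 0.001], [0.001, 0.001, -1.0]]
wrist_force: [0.5, -0.0, -0.5]
grip_width: 0.0188
finger_force: 78.6
```

>>> servo_tool(
  targets=[
    [1, [0, 0, 0], 1],
    [1, [0, 0, 0], 1],
    [1, [0, 0, 0], 1],
    [1, [0, 0, 0], 1],
    [1, [0, 0, 0], 1],
    [1, [0, 0, 0], 0],
    [1, [0, 0, 0], 0],
    [1, [0, 0, 0], 0],
    [1, [0, 0, 0], 0],
    [1, [0, 0, 0], 0],
  ],
)

```text
time_s: 30.85
ee_pos: [0.5041, -0.3982, 0.1688]
orientation: [[-0.192, 0.981, -0.0], [0.981, 0.192, 0.0], [0.0, 0.0, -1.0]]
wrist_force: [0.3, -0.1, -1.0]
grip_width: 0.019
finger_force: 78.6
```

```bash
python3 - <<'E'
from h import *
go([.511,-.407,.03],101)
E
```

```text
go [ 0.511 -0.407  0.03 ] units [-0.4   0.2   5.55] yaw now 101.09 turn units 0.018
```

>>> servo_tool(
  targets=[
    [1, [-0.2, 0.1, 0.5], 0],
    [1, [-0.2, 0.1, 0.9], 0],
    [1, [0, 0, 0.9], 0],
    [1, [0, 0, 0.9], 0],
    [1, [0, 0, 0.8], 0],
    [1, [0, 0, 0.6], 0],
    [1, [0, 0, 0.4], 0],
    [1, [0, 0, 0.35], 0],
    [1, [0, 0, 0.2], 0],
    [1, [0, 0, 0], 0],
  ],
)

```text
time_s: 31.68
ee_pos: [0.5105, -0.4071, 0.0292]
orientation: [[-0.191, 0.982, -0.001], [0.982, 0.191, 0.001], [0.001, -0.001, -1.0]]
wrist_force: [-0.2, 1.0, -1.2]
grip_width: 0.0188
finger_force: 78.6
```

>>> servo_tool(
  targets=[
    [1, [0, 0, 0.06], 0],
    [1, [0, 0, 0.04], 0],
    [1, [0, 0, 0], 0],
    [1, [0, 0, 0], 0],
    [-0.6, [0, 0, 0], 0],
    [-0.6, [0, 0, 0], 0],
    [-0.6, [0, 0, 0], 0],
    [-0.6, [0, 0, 0], 0],
    [-0.6, [0, 0, -0.3], 0],
    [-0.6, [0, 0, -0.6], 0],
  ],
)

```text
time_s: 32.52
ee_pos: [0.5095, -0.406, 0.0486]
orientation: [[-0.191, 0.982, -0.003], [0.982, 0.191, 0.003], [0.004, -0.002, -1.0]]
wrist_force: [-0.5, 0.1, -0.5]
grip_width: 0.068
finger_force: 0.0
```

>>> servo_tool(
  targets=[
    [-1, [0, 0, -1], 0],
    [-1, [0, 0, -1], 0],
    [-1, [0, 0, -1], 0],
    [-1, [0, 0, -1], 0],
    [-1, [0, 0, -1], 0],
    [-1, [0, 0, -1], 0],
    [-1, [0, 0, -1], 0],
    [-1, [0, 0, 0], 0],
    [-1, [0, 0, 0], 0],
    [-1, [0, 0, 0], 0],
  ],
)

```text
time_s: 33.35
ee_pos: [0.5107, -0.4072, 0.2256]
orientation: [[-0.191, 0.982, 0.0], [0.982, 0.191, -0.0], [-0.001, 0.0, -1.0]]
wrist_force: [-0.2, -0.5, -0.1]
grip_width: 0.0855
finger_force: 0.0
```

```bash
python3 - <<'E'
from h import *
import pickle
p=ctrl.camera_params("wrist");pickle.dump(p,open("pics/w8.pkl","wb"))
I=ctrl.get_image("wrist")[:,:,::-1];cv2.imwrite("pics/w8.png",I);cv2.imwrite("pics/w8v.png",cv2.convertScaleAbs(I,alpha=1.5,beta=20))
T=ctrl.get_image("top")[:,:,::-1];cv2.imwrite("pics/t8.png",T)
s=ctrl.get_state();print(s["time_s"],np.round(s["ee_pos"],3))
E
```

```text
33.45 [ 0.51  -0.407  0.224]
```

View pics/w8v.png

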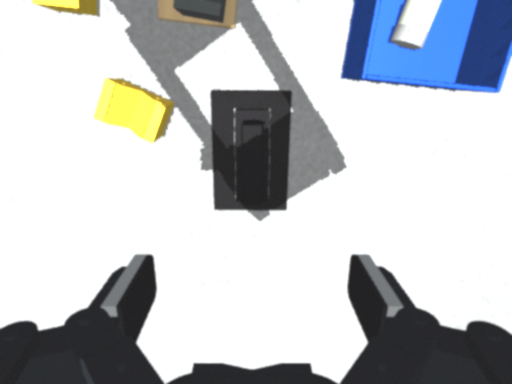

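The scraper stands centred on its mat at (252,150), and the jam is in the bin at (415,22). V-blocks next.

>>> servo_tool(
  targets=[
    [-1, [0.9, -0.5, 0], 0],
    [-1, [0.9, -0.5, 0], 0],
    [-1, [0.9, -0.5, 0], 0],
    [-1, [0.9, -0.5, 0], 0],
    [-1, [0.9, -0.5, 0], 0],
    [-1, [0, 0, 0], 0.8],
    [-1, [0, 0, 0], 0.8],
    [-1, [0, 0, 0], 0.6],
    [-1, [0, 0, 0], 0],
    [-1, [0, 0, 0], 0],
  ],
)

```text
time_s: 34.28
ee_pos: [0.4275, -0.3084, 0.224]
orientation: [[-0.002, 1.0, -0.001], [1.0, 0.002, 0.001], [0.001, -0.001, -1.0]]
wrist_force: [-0.7, -0.4, 0.7]
grip_width: 0.0854
finger_force: 0.0
```

```bash
python3 - <<'E'
from h import *
import pickle
p=ctrl.camera_params("wrist");pickle.dump(p,open("pics/w9.pkl","wb"))
I=ctrl.get_image("wrist")[:,:,::-1];cv2.imwrite("pics/w9.png",I);cv2.imwrite("pics/w9v.png",cv2.resize(cv2.convertScaleAbs(I[0:200,100:400],alpha=1.5,beta=30),(800,533),interpolation=cv2.INTER_CUBIC))
s=ctrl.get_state();print(s["time_s"],np.round(s["ee_pos"],3))
E
```

```text
34.3333 [ 0.428 -0.309  0.224]
```

View pics/w9v.png

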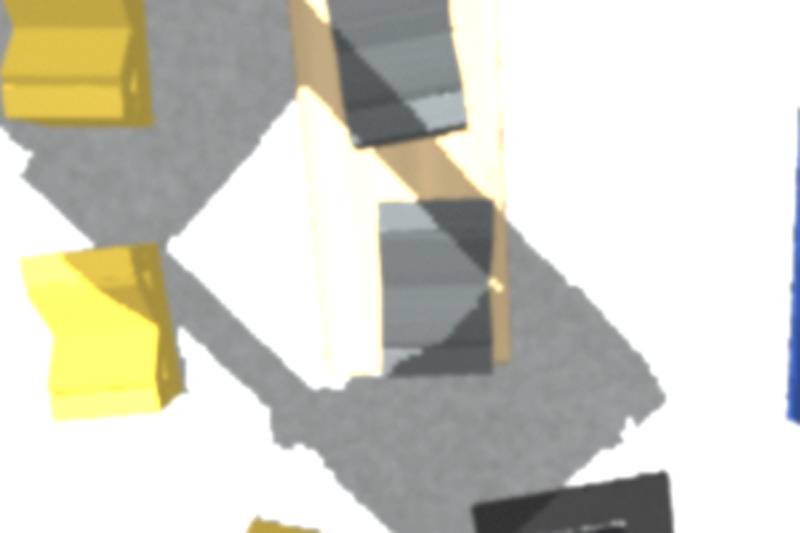

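The near V-block's top corners in the crop are (379,203), (492,199), (492,373) and (383,374), with its groove along image x. The far block is turned about 8° and cut off by the picture's edge. The yellow look-alikes are on the left.

```bash
python3 - <<'E'
from h import *
import pickle
p=pickle.load(open("pics/w9.pkl","rb"));pt,ps=ctrl.camera_params("top"),ctrl.camera_params("side")
f=lambda a:np.round(a,4).tolist()
C=lambda u,v:(100+u*300/800,v*300/800)
q=[onz(p,C(*c),.047) for c in ((379,203),(492,199),(492,373),(383,374))]
print([f(x) for x in q],"centre",f(np.mean(q,0)))
for a,b in ((0,1),(3,2)): print("x dir",np.degrees(np.arctan2(*(q[b]-q[a])[1::-1])),np.linalg.norm(q[b]-q[a]))
for a,b in ((3,0),(2,1)): print("y dir",np.degrees(np.arctan2(*(q[b]-q[a])[1::-1])),np.linalg.norm(q[b]-q[a]))
# height: same block centre in first top image: dark in the wood
T=cv2.imread("pics/top0.png");g=cv2.cvtColor(T,cv2.COLOR_BGR2GRAY)
m=(g<75);m[:200]=0;m[235:]=0;m[:,:280]=0;m[:,331:]=0
for c,a,b in blobs(m,40): print("top",f(c),a,b.tolist(),f(onz(pt,c,.047)))
print("tri B",tri(p,C(436.5,287),pt,(60+608/2.353,125+215/2.353)))
q=[onz(p,C(*c),.047) for c in ((355,137),(465,124),(330,0),(449,0))]
print("A",[f(x) for x in q])
go([.445,-.2495,.02],90)
E
```

```text
[[0.4189, -0.2257, 0.047], [0.457, -0.2243, 0.047], [0.4589, -0.2832, 0.047], [0.4199, -0.2837, 0.047]] centre [0.4387, -0.2542, 0.047]
x dir 2.0221865880624508 0.03811066663746055
x dir 0.6440307593841033 0.039001833400684305
y dir 91.00578743602546 0.058023953426489645
y dir 91.87700785479294 0.05895304768632773
top [317.6189, 215.9959] 244 [308, 210, 20, 13] [0.4392, -0.2511, 0.047]
top [293.0089, 220.56] 225 [283, 213, 21, 16] [0.4244, -0.1722, 0.047]
tri B (array([ 0.43822719, -0.25275905,  0.05190664]), np.float64(0.0005407025721380515))
A [[0.4111, -0.205, 0.047], [0.4473, -0.201, 0.047], [0.4038, -0.1649, 0.047], [0.4414, -0.1648, 0.047]]
go [ 0.445 -0.25   0.02 ] units [2.35 0.71 8.17] yaw now 90.11 turn units 0.022
```

>>> servo_tool(
  targets=[
    [-1, [0.7, 0.15, 0], -0.26],
    [-1, [0.7, 0.15, 0.3], 0],
    [-1, [0.7, 0.15, 1], 0],
    [-1, [0.12, 0.03, 1], 0],
    [-1, [0, 0, 1], 0],
    [-1, [0, 0, 1], 0],
    [-1, [0, 0, 1], 0],
    [-1, [0, 0, 1], 0],
    [-1, [0, 0, 0.8], 0],
    [-1, [0, 0, 0.5], 0],
  ],
)

```text
time_s: 35.17
ee_pos: [0.4375, -0.2519, 0.032]
orientation: [[-0.024, 1.0, -0.003], [1.0, 0.024, 0.003], [0.003, -0.003, -1.0]]
wrist_force: [-0.1, 0.1, -0.6]
grip_width: 0.0856
finger_force: 0.0
```

>>> servo_tool(
  targets=[
    [-1, [0, 0, 0.4], 0],
    [-1, [0, 0, 0.3], 0],
    [-1, [0, 0, 0.1], 0],
    [-1, [0, 0, 0], 0],
    [-1, [0, 0, 0], 0],
    [0.5, [0, 0, 0], 0],
    [0.5, [0, 0, 0], 0],
    [0.5, [0, 0, 0], 0],
    [0.5, [0, 0, 0], 0],
    [0.5, [0, 0, 0], 0],
  ],
  squeeze=60,
)

```text
time_s: 36.0
ee_pos: [0.4395, -0.2536, 0.0158]
orientation: [[-0.023, 1.0, 0.001], [1.0, 0.023, -0.001], [-0.001, 0.001, -1.0]]
wrist_force: [-1.9, 1.1, 4.6]
grip_width: 0.0385
finger_force: 62.8
```

>>> servo_tool(
  targets=[
    [1, [0, 0, 0], 0],
    [1, [0, 0, 0], 0],
    [1, [0, 0, 0], 0],
    [1, [0, 0, 0], 0],
    [1, [0, 0, 0], 0],
    [1, [0, 0, -0.2], 0],
    [1, [0, 0, -0.4], 0],
    [1, [0, 0, -0.7], 0],
    [1, [0, 0, -1], 0],
    [1, [0, 0, -1], 0],
  ],
)

```text
time_s: 36.83
ee_pos: [0.4379, -0.2522, 0.0977]
orientation: [[-0.023, 1.0, -0.002], [1.0, 0.023, 0.002], [0.002, -0.002, -1.0]]
wrist_force: [1.1, -0.1, -4.0]
grip_width: 0.0388
finger_force: 61.6
```

>>> servo_tool(
  targets=[
    [1, [0.3, 0.1, -0.7], 0],
    [1, [0.8, 0.3, -0.6], 0],
    [1, [1, 0.35, 0], 0],
    [1, [1, 0.35, 0], 0],
    [1, [1, 0.35, 0], 0],
    [1, [1, 0.35, 0], 0],
    [1, [1, 0.35, 0], 0],
    [1, [1, 0.35, 0], 0],
    [1, [1, 0.35, 0], 0],
    [1, [1, 0.35, 0], 0],
  ],
)

```text
time_s: 37.67
ee_pos: [0.5134, -0.0224, 0.1301]
orientation: [[-0.023, 1.0, -0.001], [1.0, 0.023, 0.0], [0.0, -0.001, -1.0]]
wrist_force: [0.2, -0.2, -3.9]
grip_width: 0.0388
finger_force: 61.8
```

>>> servo_tool(
  targets=[
    [1, [1, 0.35, 0], 0],
    [1, [1, 0.35, 0], 0],
    [1, [1, 0.35, 0], 0],
    [1, [1, 0.35, 0], 0],
    [1, [1, 0.35, 0], 0],
    [1, [0.8, 0.3, 0], 0],
    [1, [0.3, 0.05, 0], 0],
    [1, [0, 0, 0], 0],
    [1, [0, 0, 0], 0],
    [1, [0, 0, 0], 0],
  ],
)

```text
time_s: 38.5
ee_pos: [0.5622, 0.1288, 0.1298]
orientation: [[-0.022, 1.0, -0.001], [1.0, 0.022, -0.001], [-0.001, -0.001, -1.0]]
wrist_force: [0.8, 0.4, -4.2]
grip_width: 0.0389
finger_force: 61.7
```

```bash
python3 - <<'E'
from h import *
go([.562,.130,.055],91.4)
E
```

```text
go [0.562 0.13  0.055] units [ 0.05 -0.    2.99] yaw now 91.28 turn units -0.024
```

>>> servo_tool(
  targets=[
    [1, [0.05, 0, 0.4], 0],
    [1, [0, 0, 0.6], 0],
    [1, [0, 0, 0.6], 0],
    [1, [0, 0, 0.5], 0],
    [1, [0, 0, 0.4], 0],
    [1, [0, 0, 0.3], 0],
    [1, [0, 0, 0.15], 0],
    [1, [0, 0, 0], 0],
    [1, [0, 0, 0], 0],
    [1, [0, 0, 0], 0],
  ],
)

```text
time_s: 39.33
ee_pos: [0.5635, 0.1311, 0.0571]
orientation: [[-0.023, 1.0, 0.001], [1.0, 0.023, 0.0], [0.0, 0.001, -1.0]]
wrist_force: [-0.1, 0.2, -3.7]
grip_width: 0.0387
finger_force: 61.7
```

>>> servo_tool(
  targets=[
    [1, [0, 0, 0.05], 0],
    [1, [0, 0, 0.04], 0],
    [1, [0, 0, 0], 0],
    [1, [0, 0, 0], 0],
    [1, [0, 0, 0], 0],
    [1, [0, 0, 0], 0],
    [1, [0, 0, 0], 0],
    [1, [0, 0, 0], 0],
    [1, [0, 0, 0], 0],
    [1, [0, 0, 0], 0],
  ],
)

```text
time_s: 40.17
ee_pos: [0.5628, 0.1311, 0.0541]
orientation: [[-0.023, 1.0, 0.0], [1.0, 0.023, -0.0], [-0.0, 0.0, -1.0]]
wrist_force: [-0.2, -0.7, -3.5]
grip_width: 0.0392
finger_force: 61.7
```

>>> servo_tool(
  targets=[
    [1, [0, 0, 0.04], 0],
    [1, [0, 0, 0], 0],
    [1, [0, 0, 0], 0],
    [1, [0, 0, 0], 0],
    [1, [0, 0, 0], 0],
    [1, [0, 0, 0], 0],
    [1, [0, 0, 0], 0],
    [1, [0, 0, 0], 0],
    [1, [0, 0, 0], 0],
    [1, [0, 0, 0], 0],
  ],
)

```text
time_s: 41.0
ee_pos: [0.5628, 0.1311, 0.0531]
orientation: [[-0.023, 1.0, 0.0], [1.0, 0.023, 0.0], [0.0, 0.0, -1.0]]
wrist_force: [-0.2, -0.1, -4.5]
grip_width: 0.0386
finger_force: 61.7
```

>>> servo_tool(
  targets=[
    [1, [0, 0, 0.03], 0],
    [1, [0, 0, 0], 0],
    [1, [0, 0, 0], 0],
    [1, [0, 0, 0], 0],
    [1, [0, 0, 0], 0],
    [1, [0, 0, 0], 0],
    [1, [0, 0, 0], 0],
    [1, [0, 0, 0], 0],
    [1, [0, 0, 0], 0],
    [1, [0, 0, 0], 0],
  ],
)

```text
time_s: 41.83
ee_pos: [0.5629, 0.1311, 0.0528]
orientation: [[-0.023, 1.0, 0.0], [1.0, 0.023, 0.0], [0.0, 0.0, -1.0]]
wrist_force: [-3.5, -0.0, 5.6]
grip_width: 0.0387
finger_force: 62.6
```

>>> servo_tool(
  targets=[
    [-0.6, [0, 0, -0.04], 0],
    [-0.6, [0, 0, 0], 0],
    [-0.6, [0, 0, 0], 0],
    [-0.6, [0, 0, -0.3], 0],
    [-0.6, [0, 0, -0.7], 0],
    [-1, [0, 0, -1], 0],
    [-1, [0, 0, -1], 0],
    [-1, [0, 0, -1], 0],
    [-1, [0, 0, -1], 0],
    [-1, [0, 0, -1], 0],
  ],
)

```text
time_s: 42.67
ee_pos: [0.5628, 0.1311, 0.2051]
orientation: [[-0.023, 1.0, 0.001], [1.0, 0.023, 0.0], [0.0, 0.001, -1.0]]
wrist_force: [0.6, -0.1, -0.3]
grip_width: 0.0855
finger_force: 0.0
```

>>> servo_tool(
  targets=[
    [-1, [-1, -0.36, -0.6], 0],
    [-1, [-1, -0.36, 0], 0],
    [-1, [-1, -0.36, 0], 0],
    [-1, [-1, -0.36, 0], 0],
    [-1, [-1, -0.36, 0], 0],
    [-1, [-1, -0.36, 0], 0],
    [-1, [-1, -0.36, 0], 0],
    [-1, [-1, -0.36, 0], 0],
    [-1, [-1, -0.36, 0], 0],
    [-1, [-1, -0.36, 0], 0],
  ],
)

```text
time_s: 43.5
ee_pos: [0.4781, -0.1221, 0.219]
orientation: [[-0.023, 1.0, 0.001], [1.0, 0.023, -0.0], [-0.0, 0.001, -1.0]]
wrist_force: [0.4, 0.5, -0.1]
grip_width: 0.0852
finger_force: 0.0
```

>>> servo_tool(
  targets=[
    [-1, [-1, -0.36, 0], 0],
    [-1, [-1, -0.36, 0], 0],
    [-1, [-1, -0.36, 0], 0],
    [-1, [-1, -0.36, 0], 0],
    [-1, [-1, -0.36, 0], 0],
    [-1, [-0.5, -0.3, 0], 0],
    [-1, [0, 0, 0], 0],
    [-1, [0, 0, 0], 0],
    [-1, [0, 0, 0], 0],
    [-1, [0, 0, 0], 0],
  ],
)

```text
time_s: 44.33
ee_pos: [0.4296, -0.2588, 0.2185]
orientation: [[-0.024, 1.0, 0.0], [1.0, 0.024, 0.0], [0.0, 0.0, -1.0]]
wrist_force: [0.5, 0.4, -0.7]
grip_width: 0.0857
finger_force: 0.0
```

```bash
python3 - <<'E'
from h import *
import pickle
p=ctrl.camera_params("wrist");pickle.dump(p,open("pics/w10.pkl","wb"))
I=ctrl.get_image("wrist")[:,:,::-1];cv2.imwrite("pics/w10.png",I)
s=ctrl.get_state();print(s["time_s"],np.round(s["ee_pos"],3))
c=[int(a) for a in proj(p,[.426,-.174,.047])];print(c)
# edges: wood and dark inside wood
x0,y0=c[0]-75,max(c[1]-75,0);crop=I[y0:y0+150,x0:x0+150];print(x0,y0)
S=ctrl.get_image("side")[:,:,::-1][190:260,210:300]
cv2.imwrite("pics/w10v.png",np.hstack([cv2.resize(cv2.convertScaleAbs(crop,alpha=1.4,beta=25),(450,450),interpolation=cv2.INTER_CUBIC),cv2.resize(S,(350,450))]))
E
```

```text
44.3833 [ 0.43  -0.259  0.218]
[249, 73]
174 0
```

View pics/w10v.png

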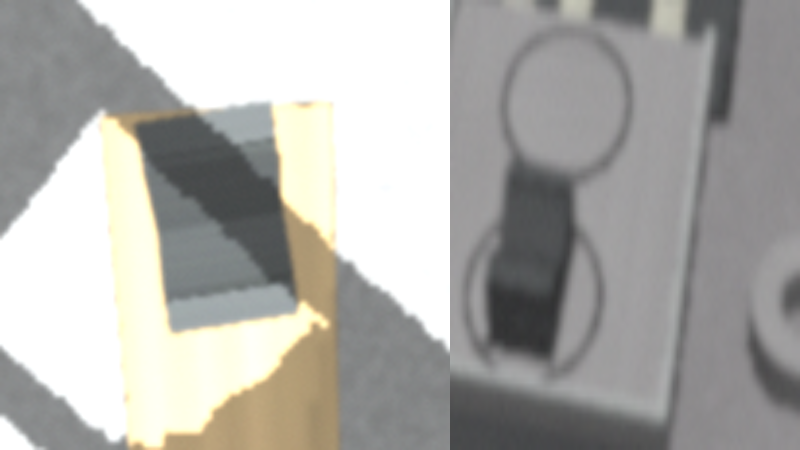

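Block B stands upright inside circle1, seen on the right. Block A's corners in the left crop are (134,122), (272,103), (296,300) and (172,331).

```bash
python3 - <<'E'
from h import *
import pickle
p=pickle.load(open("pics/w10.pkl","rb"))
q=[onz(p,(174+u/3,v/3),.047) for u,v in ((134,122),(272,103),(296,300),(172,331))]
print(np.round(q,4).tolist(),np.round(np.mean(q,0),4))
for a,b in ((0,1),(3,2),(3,0),(2,1)): print(np.degrees(np.arctan2(*(q[b]-q[a])[1::-1])),np.linalg.norm(q[b]-q[a]))
go(np.r_[np.mean(q,0)[:2],.0145],100)
E
```

```text
[[0.3991, -0.1481, 0.047], [0.4383, -0.1422, 0.047], [0.4475, -0.1962, 0.047], [0.4103, -0.2062, 0.047]] [ 0.4238 -0.1732  0.047 ]
8.549387458105377 0.03965773050102214
15.040496597540093 0.038601924730763494
100.83787154277161 0.05916378125449504
99.65764570354595 0.054762928548622886
go [ 0.424 -0.173  0.014] units [ 3.43 -0.15  8.16] yaw now 91.39 turn units -1.722
```

>>> servo_tool(
  targets=[
    [-1, [0.9, -0.04, 0], 0],
    [-1, [0.9, -0.04, 0], 0],
    [-1, [0.9, -0.04, 0.3], 0],
    [-1, [0.68, -0.03, 0.9], 0],
    [-1, [0, 0, 1], -0.8],
    [-1, [0, 0, 1], -0.8],
    [-1, [0, 0, 1], 0],
    [-1, [0, 0, 1], 0],
    [-1, [0, 0, 1], 0],
    [-1, [0, 0, 0.7], 0],
  ],
)

```text
time_s: 45.27
ee_pos: [0.4227, -0.1738, 0.0437]
orientation: [[-0.163, 0.987, -0.002], [0.987, 0.163, 0.001], [0.001, -0.002, -1.0]]
wrist_force: [0.1, 0.9, -0.1]
grip_width: 0.0852
finger_force: 0.0
```

>>> servo_tool(
  targets=[
    [-1, [0, 0, 0.6], 0],
    [-1, [0, 0, 0.4], 0],
    [-1, [0, 0, 0.26], 0],
    [-1, [0, 0, 0], 0],
    [-1, [0, 0, 0], 0],
    [0.5, [0, 0, 0], 0],
    [0.5, [0, 0, 0], 0],
    [0.5, [0, 0, 0], 0],
    [0.5, [0, 0, 0], 0],
    [0.5, [0, 0, 0], 0],
  ],
)

```text
time_s: 46.1
ee_pos: [0.4242, -0.1757, 0.0152]
orientation: [[-0.162, 0.987, 0.001], [0.987, 0.162, -0.001], [-0.001, 0.001, -1.0]]
wrist_force: [-0.8, 0.7, 5.7]
grip_width: 0.0389
finger_force: 62.4
```

>>> servo_tool(
  targets=[
    [1, [0, 0, 0], 0],
    [1, [0, 0, 0], 0],
    [1, [0, 0, 0], 0],
    [1, [0, 0, 0], 0],
    [1, [0, 0, 0], 0],
    [1, [0, 0, -0.2], 0],
    [1, [0, 0, -0.4], 0],
    [1, [0, 0, -0.8], 0.8],
    [1, [0, 0, -1], 0.8],
    [1, [0, 0, -1], 0],
  ],
)

```text
time_s: 46.93
ee_pos: [0.4223, -0.1745, 0.0997]
orientation: [[-0.019, 1.0, -0.002], [1.0, 0.019, 0.002], [0.002, -0.002, -1.0]]
wrist_force: [1.3, 0.3, -3.9]
grip_width: 0.0387
finger_force: 61.3
```

```bash
python3 - <<'E'
from h import *
go([.5665,.030,.135],91.4)
E
```

```text
go [0.566 0.03  0.135] units [ 8.07  5.92 -1.41] yaw now 91.1 turn units -0.06
```

>>> servo_tool(
  targets=[
    [1, [0.3, 0.2, -0.7], 0],
    [1, [0.8, 0.6, -0.7], 0],
    [1, [1, 0.75, 0], 0],
    [1, [1, 0.75, 0], 0],
    [1, [1, 0.75, 0], 0],
    [1, [1, 0.75, 0], 0],
    [1, [1, 0.75, 0], 0],
    [1, [1, 0.7, 0], 0],
    [1, [0.7, 0.5, 0], 0],
    [1, [0.27, 0.17, 0], 0],
  ],
)

```text
time_s: 47.77
ee_pos: [0.5676, 0.0326, 0.1344]
orientation: [[-0.025, 1.0, -0.0], [1.0, 0.025, 0.001], [0.001, 0.0, -1.0]]
wrist_force: [-0.6, -0.6, -3.9]
grip_width: 0.0387
finger_force: 61.6
```

>>> servo_tool(
  targets=[
    [1, [0, 0, 0.4], 0],
    [1, [0, 0, 0.6], 0],
    [1, [0, 0, 0.6], 0],
    [1, [0, 0, 0.6], 0],
    [1, [0, 0, 0.5], 0],
    [1, [0, 0, 0.3], 0],
    [1, [0, 0, 0.1], 0],
    [1, [0, 0, 0], 0],
    [1, [0, 0, 0], 0],
    [1, [0, 0, 0], 0],
  ],
)

```text
time_s: 48.6
ee_pos: [0.5677, 0.0297, 0.0578]
orientation: [[-0.023, 1.0, 0.002], [1.0, 0.023, -0.0], [-0.0, 0.002, -1.0]]
wrist_force: [-0.3, 0.0, -3.2]
grip_width: 0.0386
finger_force: 61.5
```

```bash
python3 - <<'E'
from h import *
go([.5665,.030,.0535],91.4)
E
```

```text
go [0.566 0.03  0.054] units [ 0.01 -0.05  0.17] yaw now 91.31 turn units -0.018
```

>>> servo_tool(
  targets=[
    [1, [0, -0.05, 0.06], 0],
    [1, [0, 0, 0.06], 0],
    [1, [0, 0, 0], 0],
    [1, [0, 0, 0], 0],
    [1, [0, 0, 0], 0],
    [1, [0, 0, 0], 0],
    [1, [0, 0, 0], 0],
    [1, [0, 0, 0], 0],
    [1, [0, 0, 0], 0],
    [1, [0, 0, 0], 0],
  ],
)

```text
time_s: 49.43
ee_pos: [0.5656, 0.0298, 0.0538]
orientation: [[-0.023, 1.0, 0.0], [1.0, 0.023, 0.0], [0.0, 0.0, -1.0]]
wrist_force: [-0.3, 0.5, -4.1]
grip_width: 0.0386
finger_force: 61.5
```

>>> servo_tool(
  targets=[
    [1, [0, 0, 0.04], 0],
    [1, [0, 0, 0], 0],
    [1, [0, 0, 0], 0],
    [1, [0, 0, 0], 0],
    [1, [0, 0, 0], 0],
    [1, [0, 0, 0], 0],
    [1, [0, 0, 0], 0],
    [1, [0, 0, 0], 0],
    [1, [0, 0, 0], 0],
    [1, [0, 0, 0], 0],
  ],
)

```text
time_s: 50.27
ee_pos: [0.5656, 0.0298, 0.0528]
orientation: [[-0.023, 1.0, 0.0], [1.0, 0.023, 0.0], [0.0, 0.0, -1.0]]
wrist_force: [1.6, 0.2, -4.7]
grip_width: 0.0389
finger_force: 61.5
```

>>> servo_tool(
  targets=[
    [1, [0, 0, 0.04], 0],
    [1, [0, 0, 0], 0],
    [1, [0, 0, 0], 0],
    [1, [0, 0, 0], 0],
    [1, [0, 0, 0], 0],
    [1, [0, 0, 0], 0],
    [1, [0, 0, 0], 0],
    [1, [0, 0, 0], 0],
    [1, [0, 0, 0], 0],
    [1, [0, 0, 0], 0],
  ],
)

```text
time_s: 51.1
ee_pos: [0.5659, 0.0298, 0.0522]
orientation: [[-0.023, 1.0, 0.0], [1.0, 0.023, -0.0], [-0.0, 0.0, -1.0]]
wrist_force: [-2.1, -0.3, 5.4]
grip_width: 0.0391
finger_force: 62.4
```

>>> servo_tool(
  targets=[
    [-0.6, [0, 0, 0], 0],
    [-0.6, [0, 0, 0], 0],
    [-0.6, [0, 0, 0], 0],
    [-0.6, [0, 0, -0.3], 0],
    [-0.6, [0, 0, -0.7], 0],
    [-1, [0, 0, -1], 0],
    [-1, [0, 0, -1], 0],
    [-1, [0, 0, -1], 0],
    [-1, [0, 0, -1], 0],
    [-1, [0, 0, -1], 0],
  ],
)

```text
time_s: 51.93
ee_pos: [0.5656, 0.0298, 0.2036]
orientation: [[-0.023, 1.0, 0.001], [1.0, 0.023, -0.0], [-0.0, 0.001, -1.0]]
wrist_force: [0.4, 0.3, -0.4]
grip_width: 0.0851
finger_force: 0.0
```

>>> servo_tool(
  targets=[
    [-1, [0.8, 0, -0.6], 0.6],
    [-1, [1, 0, 0], 0.6],
    [-1, [1, 0, 0], 0.6],
    [-1, [1, 0, 0], 0],
    [-1, [1, 0, 0], 0],
    [-1, [0.6, 0, 0], 0],
    [-1, [0, 0, 0], 0],
    [-1, [0, 0, 0], 0],
    [-1, [0, 0, 0], 0],
    [-1, [0, 0, 0], 0],
  ],
)

```text
time_s: 52.77
ee_pos: [0.5766, 0.163, 0.2168]
orientation: [[0.135, 0.991, -0.0], [0.991, -0.135, -0.0], [-0.0, -0.0, -1.0]]
wrist_force: [0.5, 0.1, -0.5]
grip_width: 0.0853
finger_force: 0.0
```

```bash
python3 - <<'E'
from h import *
import pickle
s=ctrl.get_state();print(s["time_s"],np.round(s["ee_pos"],3))
for n in ("wrist","top","side"):
    p=ctrl.camera_params(n);pickle.dump(p,open(f"pics/{n}11.pkl","wb"));I=ctrl.get_image(n)[:,:,::-1];cv2.imwrite(f"pics/{n}11.png",I)
    h,sa,v=cv2.split(cv2.cvtColor(I,cv2.COLOR_BGR2HSV));m=(h>18)&(h<42)&(sa>15)&(sa<90)&(v>110)
    print(n,[(np.round(c,1).tolist(),int(a),b.tolist()) for c,a,b in blobs(m,30)])
go([.5625,.25,.2],82.5)
E
```

```text
52.7667 [0.577 0.163 0.217]
wrist [([207.7, 2.1], 218, [188, 0, 44, 7]), ([211.7, 32.1], 543, [190, 25, 44, 15]), ([211.2, 45.2], 306, [191, 40, 42, 11]), ([213.9, 73.0], 429, [194, 66, 41, 14]), ([289.6, 327.3], 43, [287, 320, 6, 17]), ([239.6, 336.6], 52, [236, 328, 8, 18])]
top [([312.7, 155.7], 76, [308, 152, 11, 8]), ([252.7, 159.4], 44, [250, 156, 6, 8]), ([257.4, 171.5], 51, [254, 168, 8, 8]), ([146.9, 175.7], 74, [143, 171, 8, 11]), ([156.0, 177.2], 85, [152, 172, 9, 11]), ([259.0, 191.0], 60, [255, 188, 9, 7])]
side [([265.8, 191.4], 37, [262, 189, 8, 6]), ([204.3, 289.0], 633, [188, 268, 35, 44])]
go [0.562 0.25  0.2  ] units [ 3.37 -1.03  0.67] yaw now 82.24 turn units -0.052000000000000005
```

View pics/wrist11.png

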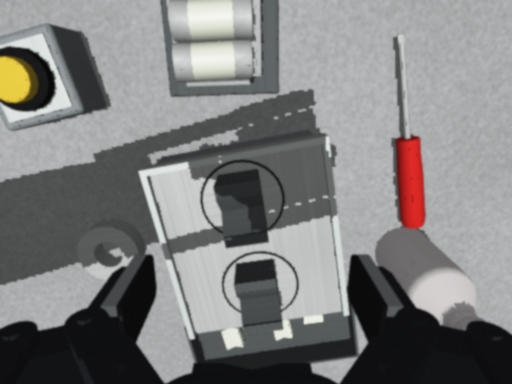

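Both blocks stand in their circles at (242,207) and (260,290). The front fuse lies across the lane against the stop, spanning columns 173–254 at row 61.

```bash
python3 - <<'E'
from h import *
import pickle
p=pickle.load(open("pics/wrist11.pkl","rb"));pt=ctrl.camera_params("top");ps=ctrl.camera_params("side")
f=lambda a:np.round(a,4).tolist()
I=cv2.imread("pics/wrist11.png");h,s,v=cv2.split(cv2.cvtColor(I,cv2.COLOR_BGR2HSV))
m=((h>15)&(h<45)&(s>15)&(s<95)&(v>60)).astype(np.uint8);m[:42]=0;m[84:]=0;m[:,:185]=0;m[:,245:]=0
M=cv2.moments(m,True);c=(M["m10"]/M["m00"],M["m01"]/M["m00"]);print(c,M["m00"])
print("wrist z.073",f(onz(p,c,.073)),"top",f(onz(pt,(156,177.2),.074)),"tri",tri(p,c,pt,(156,177.2)))
for uv in ((173,62),(254,60),(173,80),(254,79)): print(f(onz(p,uv,.065)))
S=cv2.imread("pics/side11.png");cv2.imwrite("pics/side11v.png",cv2.resize(S[250:350,150:250],(600,600),interpolation=cv2.INTER_CUBIC))
E
```

```text
(212.54952510176392, 61.8955223880597) 737.0
wrist z.073 [0.5586, 0.2595, 0.073] top [0.5591, 0.2601, 0.074] tri (array([0.55892776, 0.25941014, 0.07679489]), np.float64(0.00027902149580498123))
[0.5257, 0.2642, 0.065]
[0.5916, 0.2568, 0.065]
[0.5228, 0.2505, 0.065]
[0.5896, 0.2422, 0.065]
```

View pics/side11v.png

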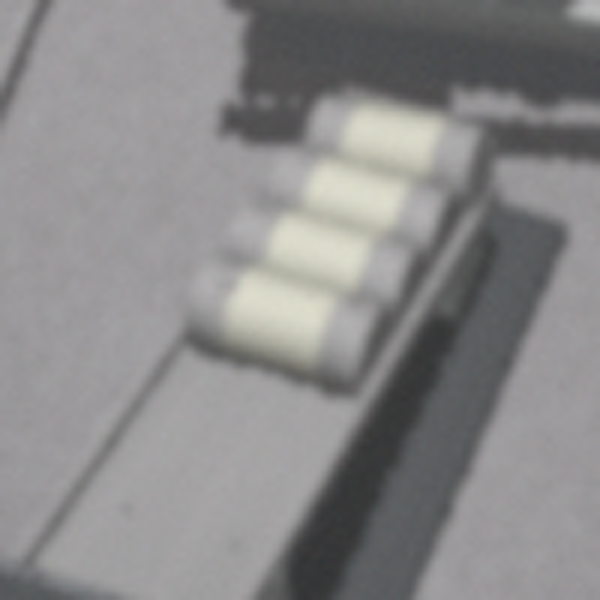

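>>> servo_tool(
  targets=[
    [-1, [0.75, -0.25, 0], 0],
    [-1, [0.75, -0.25, 0], 0],
    [-1, [0.75, -0.25, 0], 0],
    [-1, [0.75, -0.25, 0.4], 0],
    [-1, [0.73, -0.23, 0.8], 0],
    [-1, [0, 0, 1], 0],
    [-1, [0, 0, 1], 0],
    [-1, [0, 0, 1], 0],
    [-1, [0, 0, 0.8], 0],
    [-1, [0, 0, 0.5], 0],
  ],
)

```text
time_s: 53.75
ee_pos: [0.5572, 0.2597, 0.0765]
orientation: [[0.134, 0.991, -0.003], [0.991, -0.134, -0.001], [-0.002, -0.003, -1.0]]
wrist_force: [-0.6, -0.2, -0.2]
grip_width: 0.0851
finger_force: 0.0
```

>>> servo_tool(
  targets=[
    [-1, [0, 0, 0.4], 0],
    [-1, [0, 0, 0.3], 0],
    [-1, [0, 0, 0.15], 0],
    [-1, [0, 0, 0], 0],
    [-1, [0, 0, 0], 0],
    [-1, [0, 0, 0], 0],
    [-1, [0, 0, 0], 0],
    [-1, [0, 0, 0], 0],
    [-1, [0, 0, 0], 0],
    [-1, [0, 0, 0], 0],
  ],
)

```text
time_s: 54.58
ee_pos: [0.5588, 0.2607, 0.0584]
orientation: [[0.134, 0.991, 0.0], [0.991, -0.134, 0.0], [0.0, 0.0, -1.0]]
wrist_force: [0.6, -0.1, 0.5]
grip_width: 0.0851
finger_force: 0.0
```

```bash
python3 - <<'E'
from h import *
s=ctrl.get_state();go([.5587,.2595,.056],82.5)
p=ctrl.camera_params("side");I=ctrl.get_image("side")[:,:,::-1]
print([proj(p,s["ee_pos"])])
cv2.imwrite("pics/s12v.png",cv2.resize(I[210:310,160:290],(780,600),interpolation=cv2.INTER_CUBIC))
E
```

```text
go [0.559 0.26  0.056] units [-0.05  0.    0.09] yaw now 82.31 turn units -0.038
[array([216.43241209, 277.19189925])]
```

View pics/s12v.png

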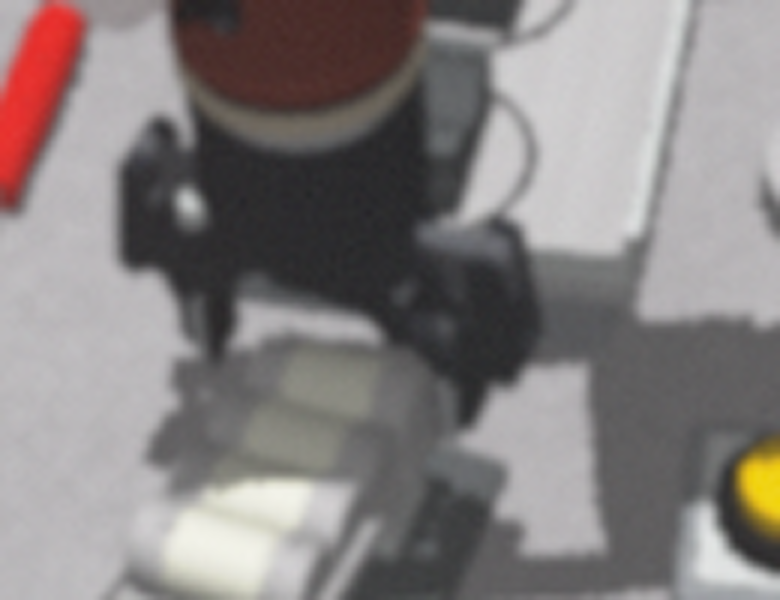

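That makes 16 pictures viewed, two over the limit of 14. I won't view any more and will check by numbers alone from here on. The fingers straddle the front fuse, so I'm closing now.

>>> servo_tool(
  targets=[
    [1, [0, 0, 0.08], 0],
    [1, [0, 0, 0], 0],
    [1, [0, 0, 0], 0],
    [1, [0, 0, 0], 0],
    [1, [0, 0, 0], 0],
    [1, [0, 0, 0], 0],
    [1, [0, 0, 0], 0],
    [1, [0, 0, 0], 0],
    [1, [0, 0, 0], 0],
    [1, [0, 0, 0], 0],
  ],
  squeeze=50,
)

```text
time_s: 55.47
ee_pos: [0.559, 0.2606, 0.0564]
orientation: [[0.134, 0.991, 0.001], [0.991, -0.134, 0.0], [0.0, 0.001, -1.0]]
wrist_force: [1.0, -2.0, 4.6]
grip_width: 0.0616
finger_force: 54.0
```

>>> servo_tool(
  targets=[
    [1, [0, 0, -0.2], 0],
    [1, [0, 0, -0.3], 0],
    [1, [0, 0, -0.4], 0],
    [1, [0, 0, -0.6], 0],
    [1, [0, 0, -0.8], 0],
    [1, [0, 0, -0.8], 0],
    [1, [0, 0, -0.6], 0],
    [1, [0, 0, -0.3], 0],
    [1, [0, 0, 0], 0],
    [1, [0, 0, 0], 0],
  ],
)

```text
time_s: 56.3
ee_pos: [0.5585, 0.2608, 0.1562]
orientation: [[0.134, 0.991, 0.0], [0.991, -0.134, 0.0], [0.0, 0.0, -1.0]]
wrist_force: [0.2, 0.5, -2.0]
grip_width: 0.0616
finger_force: 54.1
```

```bash
python3 - <<'E'
from h import *
go([.5628,.1311,.15],91.3)
pt=ctrl.camera_params("top");I=ctrl.get_image("top")[:,:,::-1];h,s,v=cv2.split(cv2.cvtColor(I,cv2.COLOR_BGR2HSV));m=(h>18)&(h<42)&(s>15)&(s<90)&(v>70)
print([(np.round(onz(pt,c,.075),3).tolist(),int(a)) for c,a,b in blobs(m,20) if onz(pt,c,.07)[0]>.45 and onz(pt,c,.07)[0]<.7])
E
```

```text
go [0.563 0.131 0.15 ] units [-5.12  0.86  0.25] yaw now 82.32 turn units -1.796
[([0.629, -0.232, 0.075], 77), ([0.616, -0.042, 0.075], 43), ([0.578, -0.058, 0.075], 55), ([0.561, 0.256, 0.075], 58), ([0.517, -0.062, 0.075], 62)]
```

>>> servo_tool(
  targets=[
    [1, [-0.4, 0.06, 0], 0],
    [1, [-0.8, 0.14, 0], 0],
    [1, [-1, 0.16, 0], 0],
    [1, [-1, 0.16, 0], 0],
    [1, [-1, 0.16, 0], 0],
    [1, [-0.7, 0.14, 0], 0],
    [1, [-0.22, 0.04, 0], 0],
    [1, [0, 0, 0], -0.9],
    [1, [0, 0, 0], -0.9],
    [1, [0, 0, 0], 0],
  ],
)

```text
time_s: 57.18
ee_pos: [0.5622, 0.1306, 0.155]
orientation: [[-0.025, 1.0, -0.002], [1.0, 0.025, 0.0], [0.0, -0.002, -1.0]]
wrist_force: [0.3, -0.3, -1.1]
grip_width: 0.0617
finger_force: 54.0
```

>>> servo_tool(
  targets=[
    [1, [0, 0, 0.5], 0],
    [1, [0, 0, 0.7], 0],
    [1, [0, 0, 0.6], 0],
    [1, [0, 0, 0.4], 0],
    [1, [0, 0, 0.3], 0],
    [1, [0, 0, 0.1], 0],
    [1, [0, 0, 0], 0],
    [1, [0, 0, 0], 0],
    [1, [0, 0, 0], 0],
    [1, [0, 0, 0], 0],
  ],
)

```text
time_s: 58.02
ee_pos: [0.5636, 0.131, 0.0921]
orientation: [[-0.023, 1.0, 0.002], [1.0, 0.023, 0.0], [0.0, 0.002, -1.0]]
wrist_force: [0.6, -0.0, -0.7]
grip_width: 0.0621
finger_force: 54.0
```

```bash
python3 - <<'E'
from h import *
go([.5628,.1311,.082],91.3);print(ctrl.get_state()["wrist_force"])
E
```

```text
go [0.563 0.131 0.082] units [ 0.   -0.03  0.4 ] yaw now 91.3 turn units 0.0
[ 0.62969775 -0.02986492 -0.67117443]
```

Down in small steps, watching the force.

>>> servo_tool(
  targets=[
    [1, [0, -0.03, 0.1], 0],
    [1, [0, 0, 0.1], 0],
    [1, [0, 0, 0.06], 0],
    [1, [0, 0, 0], 0],
    [1, [0, 0, 0], 0],
    [1, [0, 0, 0], 0],
    [1, [0, 0, 0], 0],
    [1, [0, 0, 0], 0],
    [1, [0, 0, 0], 0],
    [1, [0, 0, 0], 0],
  ],
)

```text
time_s: 58.85
ee_pos: [0.5621, 0.1309, 0.0846]
orientation: [[-0.023, 1.0, 0.0], [1.0, 0.023, 0.0], [0.0, 0.0, -1.0]]
wrist_force: [-0.3, 0.0, -1.8]
grip_width: 0.0618
finger_force: 54.0
```

>>> servo_tool(
  targets=[
    [1, [0, 0, 0.06], 0],
    [1, [0, 0, 0], 0],
    [1, [0, 0, 0], 0],
    [1, [0, 0, 0], 0],
    [1, [0, 0, 0], 0],
    [1, [0, 0, 0], 0],
    [1, [0, 0, 0], 0],
    [1, [0, 0, 0], 0],
    [1, [0, 0, 0], 0],
    [1, [0, 0, 0], 0],
  ],
)

```text
time_s: 59.68
ee_pos: [0.5621, 0.1309, 0.0831]
orientation: [[-0.023, 1.0, 0.0], [1.0, 0.023, -0.0], [-0.0, 0.0, -1.0]]
wrist_force: [-0.5, 0.1, -0.4]
grip_width: 0.0618
finger_force: 54.0
```

>>> servo_tool(
  targets=[
    [1, [0, 0, 0.05], 0],
    [1, [0, 0, 0], 0],
    [1, [0, 0, 0], 0],
    [1, [0, 0, 0], 0],
    [1, [0, 0, 0], 0],
    [1, [0, 0, 0], 0],
    [1, [0, 0, 0], 0],
    [1, [0, 0, 0], 0],
    [1, [0, 0, 0], 0],
    [1, [0, 0, 0], 0],
  ],
)

```text
time_s: 60.52
ee_pos: [0.5622, 0.1309, 0.0819]
orientation: [[-0.023, 1.0, 0.0], [1.0, 0.023, -0.0], [-0.0, 0.0, -1.0]]
wrist_force: [0.5, -1.1, 0.8]
grip_width: 0.0616
finger_force: 54.1
```

>>> servo_tool(
  targets=[
    [1, [0, 0, 0.04], 0],
    [1, [0, 0, 0], 0],
    [1, [0, 0, 0], 0],
    [1, [0, 0, 0], 0],
    [1, [0, 0, 0], 0],
    [1, [0, 0, 0], 0],
    [1, [0, 0, 0], 0],
    [1, [0, 0, 0], 0],
    [1, [0, 0, 0], 0],
    [1, [0, 0, 0], 0],
  ],
)

```text
time_s: 61.35
ee_pos: [0.5625, 0.1307, 0.0814]
orientation: [[-0.023, 1.0, 0.001], [1.0, 0.023, -0.0], [-0.0, 0.001, -1.0]]
wrist_force: [-0.4, -3.5, 5.9]
grip_width: 0.0614
finger_force: 54.4
```

>>> servo_tool(
  targets=[
    [-1, [0, 0, -0.04], 0],
    [-1, [0, 0, 0], 0],
    [-1, [0, 0, 0], 0],
    [-1, [0, 0, 0], 0],
    [-1, [0, 0, -0.3], 0],
    [-1, [0, 0, -0.8], 0],
    [-1, [0, 0, -1], 0],
    [-1, [0, 0, -1], 0],
    [-1, [0, 0, -1], 0],
    [-1, [0, 0, -1], 0],
  ],
)

```text
time_s: 62.18
ee_pos: [0.5618, 0.1311, 0.211]
orientation: [[-0.023, 1.0, 0.0], [1.0, 0.023, 0.0], [0.0, 0.0, -1.0]]
wrist_force: [-0.3, 1.3, 1.0]
grip_width: 0.0853
finger_force: 0.0
```

>>> servo_tool(
  targets=[
    [-1, [0.4, 0.1, -0.3], 0.9],
    [-1, [0.8, 0.1, 0], 0.9],
    [-1, [0, 0, 0], 0],
    [-1, [0, 0, 0], 0],
    [-1, [0, 0, 0], 0],
    [-1, [0, 0, 0], 0],
    [-1, [0, 0, 0], 0],
    [-1, [0, 0, 0], 0],
    [-1, [0, 0, 0], 0],
    [-1, [0, 0, 0], 0],
  ],
)

```text
time_s: 63.02
ee_pos: [0.5679, 0.1606, 0.2167]
orientation: [[0.134, 0.991, -0.0], [0.991, -0.134, -0.0], [-0.0, -0.0, -1.0]]
wrist_force: [0.5, -0.4, -0.3]
grip_width: 0.0857
finger_force: 0.0
```

```bash
cat > fu.py <<'E'
from h import *
def white(cam,zl,box,amin=25):
    P=ctrl.camera_params(cam);I=ctrl.get_image(cam)[:,:,::-1];cv2.imwrite("pics/fu_%s.png"%cam,I)
    h,s,v=cv2.split(cv2.cvtColor(I,cv2.COLOR_BGR2HSV));m=((h>15)&(h<45)&(s>15)&(s<95)&(v>55)).astype(np.uint8)
    if cam=="wrist": m=cv2.morphologyEx(m,cv2.MORPH_OPEN,np.ones((3,3)))
    out=[]
    for c,a,b in blobs(m,amin):
        X=onz(P,c,zl)
        if box[0]<X[0]<box[1] and box[2]<X[1]<box[3]: out.append((c,a));print(cam,np.round(c,1),a,b,"at z",zl,np.round(X,4))
    return P,out
E
python3 - <<'E'
from fu import *
s=ctrl.get_state();print(s["time_s"],np.round(s["ee_pos"],3))
B=(.45,.68,-.12,.45)
white("wrist",.075,B,60);white("top",.075,B);white("side",.075,B)
I=cv2.imread("pics/fu_wrist.png");print([I[r,215:335:6,1].tolist() for r in (40,55,70,85)])
go([.5588,.2607,.056],82.3)
E
```

```text
63.0167 [0.568 0.161 0.217]
wrist [222.3  26.6] 601 [201  19  44  16] at z 0.075 [0.5618 0.281  0.075 ]
wrist [224.8  39.2] 289 [205  35  41   9] at z 0.075 [0.5622 0.2719 0.075 ]
wrist [226.1  67.5] 429 [206  62  41  12] at z 0.075 [0.56   0.2515 0.075 ]
wrist [250.3 212.5] 1076 [228 196  42  37] at z 0.075 [0.5622 0.1257 0.075 ]
top [252.6 159.5] 46 [250 156   7   8] at z 0.075 [ 0.616  -0.0422  0.075 ]
top [257.2 171.7] 57 [253 168   9   8] at z 0.075 [ 0.5777 -0.0567  0.075 ]
top [197.4 175.9] 87 [193 171   9  11] at z 0.075 [0.5636 0.1306 0.075 ]
top [152.8 177.4] 138 [144 173  18  10] at z 0.075 [0.5582 0.2699 0.075 ]
top [258.8 191.1] 63 [255 188   9   8] at z 0.075 [ 0.5165 -0.0619  0.075 ]
side [265.8 191.2] 43 [262 189   9   6] at z 0.075 [ 0.5087 -0.0057  0.075 ]
side [229.8 222.8] 127 [223 217  14  13] at z 0.075 [0.5682 0.1176 0.075 ]
side [207.3 284.2] 461 [194 268  28  34] at z 0.075 [0.5676 0.293  0.075 ]
[[209, 210, 211, 212, 213, 207, 169, 167, 150, 189, 99, 101, 117, 182, 179, 177, 171, 175, 172, 170], [244, 243, 243, 243, 243, 240, 210, 205, 193, 187, 99, 100, 113, 180, 176, 174, 178, 171, 172, 171], [173, 171, 168, 166, 164, 161, 121, 125, 123, 154, 99, 100, 109, 179, 170, 179, 173, 175, 181, 171], [100, 98, 97, 98, 100, 98, 98, 101, 97, 100, 98, 100, 127, 178, 172, 181, 177, 176, 179, 176]]
go [0.559 0.261 0.056] units [ 3.91 -0.9   6.43] yaw now 82.31 turn units 0.002
```

>>> servo_tool(
  targets=[
    [-1, [0.8, -0.18, 0], 0],
    [-1, [0.8, -0.18, 0], 0],
    [-1, [0.8, -0.18, 0], 0],
    [-1, [0.8, -0.18, 0.4], 0],
    [-1, [0.71, -0.16, 0.8], 0],
    [-1, [0, 0, 1], 0],
    [-1, [0, 0, 1], 0],
    [-1, [0, 0, 1], 0],
    [-1, [0, 0, 0.8], 0],
    [-1, [0, 0, 0.5], 0],
  ],
)

```text
time_s: 64.0
ee_pos: [0.5576, 0.2602, 0.0764]
orientation: [[0.134, 0.991, -0.004], [0.991, -0.134, -0.001], [-0.002, -0.003, -1.0]]
wrist_force: [-1.0, -0.8, -0.6]
grip_width: 0.0853
finger_force: 0.0
```

>>> servo_tool(
  targets=[
    [-1, [0, 0, 0.4], 0],
    [-1, [0, 0, 0.3], 0],
    [-1, [0, 0, 0.2], 0],
    [-1, [0, 0, 0.03], 0],
    [-1, [0, 0, 0], 0],
    [-1, [0, 0, 0], 0],
    [1, [0, 0, 0], 0],
    [1, [0, 0, 0], 0],
    [1, [0, 0, 0], 0],
    [1, [0, 0, 0], 0],
  ],
  squeeze=50,
)

```text
time_s: 64.83
ee_pos: [0.5601, 0.2609, 0.0574]
orientation: [[0.134, 0.991, 0.002], [0.991, -0.134, 0.001], [0.001, 0.002, -1.0]]
wrist_force: [0.3, -0.2, 6.5]
grip_width: 0.0607
finger_force: 54.7
```

>>> servo_tool(
  targets=[
    [1, [0, 0, 0], 0],
    [1, [0, 0, 0], 0],
    [1, [0, 0, 0], 0],
    [1, [0, 0, -0.2], 0],
    [1, [0, 0, -0.4], 0],
    [1, [0, 0, -0.8], 0],
    [1, [0, 0, -0.8], 0],
    [1, [0, 0, -0.9], 0],
    [1, [0, 0, -0.9], 0],
    [1, [0, 0, 0], 0],
  ],
)

```text
time_s: 65.67
ee_pos: [0.5617, 0.2617, 0.162]
orientation: [[0.134, 0.991, 0.007], [0.991, -0.134, 0.003], [0.004, 0.007, -1.0]]
wrist_force: [1.5, 0.4, 0.1]
grip_width: 0.0612
finger_force: 55.8
```

```bash
python3 - <<'E'
from fu import *
go([.5656,.0298,.16],91.3)
pt,ps=ctrl.camera_params("top"),ctrl.camera_params("side");print("fuse in block1",tri(pt,(197.4,175.9),ps,(229.8,222.8)))
E
```

```text
go [0.566 0.03  0.16 ] units [-9.17  1.39  0.06] yaw now 82.32 turn units -1.796
fuse in block1 (array([0.56323764, 0.12949577, 0.08871572]), np.float64(0.0018805396508735106))
```

>>> servo_tool(
  targets=[
    [1, [-0.4, 0.06, 0], 0],
    [1, [-0.8, 0.12, 0], 0],
    [1, [-1, 0.15, 0], 0],
    [1, [-1, 0.15, 0], 0],
    [1, [-1, 0.15, 0], 0],
    [1, [-1, 0.15, 0], 0],
    [1, [-1, 0.15, 0], 0],
    [1, [-1, 0.15, 0], 0],
    [1, [-1, 0.15, 0], 0],
    [1, [-0.7, 0.12, 0], 0],
  ],
)

```text
time_s: 66.5
ee_pos: [0.561, 0.0331, 0.1539]
orientation: [[0.135, 0.991, -0.004], [0.991, -0.135, -0.0], [-0.001, -0.004, -1.0]]
wrist_force: [-0.1, -0.1, -1.8]
grip_width: 0.0605
finger_force: 55.8
```

>>> servo_tool(
  targets=[
    [1, [-0.27, 0.04, 0], -0.9],
    [1, [0, 0, 0], -0.9],
    [1, [0, 0, 0], 0],
    [1, [0, 0, 0.5], 0],
    [1, [0, 0, 0.7], 0],
    [1, [0, 0, 0.7], 0],
    [1, [0, 0, 0.5], 0],
    [1, [0, 0, 0.3], 0],
    [1, [0, 0, 0.1], 0],
    [1, [0, 0, 0], 0],
  ],
)

```text
time_s: 67.33
ee_pos: [0.5623, 0.0291, 0.085]
orientation: [[-0.023, 1.0, -0.002], [1.0, 0.023, 0.0], [0.0, -0.002, -1.0]]
wrist_force: [0.4, -0.6, -0.8]
grip_width: 0.0608
finger_force: 55.9
```

>>> servo_tool(
  targets=[
    [1, [0, 0, 0], 0],
    [1, [0, 0, 0], 0],
    [1, [0, 0, 0], 0],
    [1, [0, 0, 0], 0],
    [1, [0, 0, 0], 0],
    [1, [0, 0, 0], 0],
    [1, [0, 0, 0], 0],
    [1, [0, 0, 0], 0],
    [1, [0, 0, 0], 0],
    [1, [0, 0, 0], 0],
  ],
)

```text
time_s: 68.17
ee_pos: [0.563, 0.0288, 0.086]
orientation: [[-0.023, 1.0, -0.0], [1.0, 0.023, -0.0], [-0.0, -0.0, -1.0]]
wrist_force: [-0.0, 0.3, -0.9]
grip_width: 0.0606
finger_force: 55.9
```

```bash
python3 - <<'E'
from fu import *
go([.5656,.0298,.083],91.3)
E
```

```text
go [0.566 0.03  0.083] units [0.04 0.11 0.12] yaw now 91.31 turn units 0.002
```

>>> servo_tool(
  targets=[
    [1, [0.04, 0.11, 0.06], 0],
    [1, [0, 0, 0.04], 0],
    [1, [0, 0, 0], 0],
    [1, [0, 0, 0], 0],
    [1, [0, 0, 0], 0],
    [1, [0, 0, 0], 0],
    [1, [0, 0, 0], 0],
    [1, [0, 0, 0], 0],
    [1, [0, 0, 0], 0],
    [1, [0, 0, 0], 0],
  ],
)

```text
time_s: 69.0
ee_pos: [0.5657, 0.0298, 0.0836]
orientation: [[-0.023, 1.0, 0.0], [1.0, 0.023, -0.0], [-0.0, 0.0, -1.0]]
wrist_force: [-0.3, -0.2, -0.9]
grip_width: 0.0608
finger_force: 55.8
```

>>> servo_tool(
  targets=[
    [1, [0, 0, 0.05], 0],
    [1, [0, 0, 0], 0],
    [1, [0, 0, 0], 0],
    [1, [0, 0, 0], 0],
    [1, [0, 0, 0], 0],
    [1, [0, 0, 0], 0],
    [1, [0, 0, 0], 0],
    [1, [0, 0, 0], 0],
    [1, [0, 0, 0], 0],
    [1, [0, 0, 0], 0],
  ],
)

```text
time_s: 69.83
ee_pos: [0.566, 0.0301, 0.0827]
orientation: [[-0.023, 1.0, 0.001], [1.0, 0.023, 0.0], [0.0, 0.001, -1.0]]
wrist_force: [0.3, 3.6, 5.9]
grip_width: 0.0606
finger_force: 56.4
```

>>> servo_tool(
  targets=[
    [-1, [0, 0, -0.04], 0],
    [-1, [0, 0, 0], 0],
    [-1, [0, 0, 0], 0],
    [-1, [0, 0, 0], 0],
    [-1, [0, 0, -0.3], 0],
    [-1, [0, 0, -0.8], 0],
    [-1, [0, 0, -1], 0],
    [-1, [0, 0, -1], 0],
    [-1, [0, 0, -1], 0],
    [-1, [0, 0, -1], 0],
  ],
)

```text
time_s: 70.67
ee_pos: [0.5655, 0.0297, 0.2125]
orientation: [[-0.023, 1.0, 0.0], [1.0, 0.023, -0.0], [-0.0, 0.0, -1.0]]
wrist_force: [0.9, 0.1, 0.3]
grip_width: 0.0853
finger_force: 0.0
```

>>> servo_tool(
  targets=[
    [1, [0.9, -0.65, 0], 0],
    [1, [0.9, -0.65, 0], 0],
    [1, [0.9, -0.65, 0], 0],
    [1, [0.9, -0.65, 0], 0],
    [1, [0.9, -0.65, 0], 0],
    [1, [0.9, -0.65, 0], 0],
    [1, [0.9, -0.65, 0], 0],
    [1, [0.9, -0.65, 0], 0],
    [1, [0, 0, 0], 0],
    [1, [0, 0, 0], 0],
  ],
)

```text
time_s: 71.5
ee_pos: [0.4311, 0.2076, 0.2114]
orientation: [[-0.026, 1.0, 0.001], [1.0, 0.026, -0.0], [-0.0, 0.001, -1.0]]
wrist_force: [0.2, 0.4, 0.3]
grip_width: -0.0003
finger_force: 0.0
```

```bash
python3 - <<'E'
from fu import *
B=(.45,.72,-.4,.45)
pt,a=white("top",.088,B);ps,b=white("side",.088,B)
for X in ((.5625,.1309,.088),(.566,.0299,.088)):
    u,w=proj(pt,X),proj(ps,X);print("expect",np.round(u,1),np.round(w,1))
    A=min(a,key=lambda c:np.hypot(*(c[0]-u)))[0];C=min(b,key=lambda c:np.hypot(*(c[0]-w)))[0];print(A,C,tri(pt,A,ps,C))
# fuse axis directions in the top view
I=cv2.imread("pics/fu_top.png");h,s,v=cv2.split(cv2.cvtColor(I,cv2.COLOR_BGR2HSV))
# scraper/mat dark rectangle, and yellow button, in top/side
m=(v<45);m[:, :330]=0;m[:,400:]=0;m[220:]=0;r=rect(m);print("mat",np.round(onz(pt,r.mean(0),.004),3))
y=(h>20)&(h<32)&(s>180)&(v>100)
for c,ar,bb in blobs(y,30): print("yel",np.round(c,1),ar,np.round(onz(pt,c,.0755),3))
go([.395,.2685,.085])
print(ctrl.get_state()["time_s"])
E
```

```text
top [312.8 155.8] 77 [308 152  11   9] at z 0.088 [ 0.6268 -0.2298  0.088 ]
top [252.6 159.3] 47 [250 156   7   8] at z 0.088 [ 0.6149 -0.0419  0.088 ]
top [229.  174.5] 92 [225 169   9  12] at z 0.088 [0.5671 0.0315 0.088 ]
top [257.4 171.5] 58 [253 168   9   8] at z 0.088 [ 0.5769 -0.057   0.088 ]
top [151.5 176.4] 194 [142 171  20  12] at z 0.088 [0.5602 0.2713 0.088 ]
top [197.  175.9] 97 [193 171   9  11] at z 0.088 [0.5624 0.1306 0.088 ]
top [259. 191.] 60 [255 187   9   9] at z 0.088 [ 0.516  -0.0619  0.088 ]
side [238.2 195. ] 70 [233 191  12   9] at z 0.088 [0.5689 0.0356 0.088 ]
side [230.8 218.2] 28 [224 217  13   4] at z 0.088 [0.5661 0.1147 0.088 ]
side [229.  224.9] 82 [223 221  13   9] at z 0.088 [0.5645 0.1356 0.088 ]
side [214.8 270.4] 41 [208 268  14   6] at z 0.088 [0.5591 0.2651 0.088 ]
side [209.7 281.7] 205 [201 272  20  20] at z 0.088 [0.5609 0.2946 0.088 ]
expect [196.9 175.9] [230.4 223.5]
[197.         175.89690722] [228.96341463 224.87804878] (array([0.56433224, 0.13141637, 0.08334337]), np.float64(0.0030615571897355735))
expect [229.5 174.9] [240.  193.6]
[228.9673913 174.5      ] [238.2        194.95714286] (array([0.56874353, 0.03189279, 0.08432897]), np.float64(0.0025215667081697926))
mat [ 0.51  -0.405  0.004]
yel [357.1 232.5] 231 [ 0.388 -0.369  0.075]
yel [291.4 255.2] 225 [ 0.317 -0.163  0.075]
yel [323.7 255. ] 226 [ 0.318 -0.264  0.075]
go [0.395 0.268 0.085] units [ 2.52 -1.43  5.05] yaw now 91.33 turn units None
71.6
```

>>> servo_tool(
  targets=[
    [1, [0.8, -0.48, 0], 0],
    [1, [0.8, -0.48, 0], 0],
    [1, [0.8, -0.47, 0.5], 0],
    [1, [0.12, 0, 1], 0],
    [1, [0, 0, 1], 0],
    [1, [0, 0, 1], 0],
    [1, [0, 0, 0.8], 0],
    [1, [0, 0, 0.5], 0],
    [1, [0, 0, 0.25], 0],
    [1, [0, 0, 0], 0],
  ],
)

```text
time_s: 72.43
ee_pos: [0.3941, 0.2677, 0.083]
orientation: [[-0.021, 1.0, -0.003], [1.0, 0.021, -0.001], [-0.001, -0.003, -1.0]]
wrist_force: [-0.4, -0.3, -0.8]
grip_width: -0.0001
finger_force: 0.0
```

>>> servo_tool(
  targets=[
    [1, [0, 0, 0.2], 0],
    [1, [0, 0, 0.15], 0],
    [1, [0, 0, 0.15], 0],
    [1, [0, 0, 0.1], 0],
    [1, [0, 0, 0.02], 0],
    [1, [0, 0, 0], 0],
    [1, [0, 0, 0], 0],
    [1, [0, 0, 0], 0],
    [1, [0, 0, 0], 0],
    [1, [0, 0, 0], 0],
  ],
)

```text
time_s: 73.27
ee_pos: [0.3961, 0.2692, 0.0718]
orientation: [[-0.023, 1.0, 0.003], [1.0, 0.023, 0.0], [0.0, 0.003, -1.0]]
wrist_force: [-3.8, -5.6, 17.7]
grip_width: -0.0
finger_force: 8.8
```

>>> servo_tool(
  targets=[
    [1, [0, 0, -0.06], 0],
    [1, [0, 0, -0.06], 0],
    [1, [0, 0, -0.06], 0],
    [1, [0, 0, -0.02], 0],
    [1, [0, 0, 0], 0],
    [1, [0, 0, 0], 0],
    [1, [0, 0, 0], 0],
    [1, [0, 0, 0], 0],
    [1, [0, 0, 0], 0],
    [1, [0, 0, 0], 0],
  ],
)

```text
time_s: 74.1
ee_pos: [0.3945, 0.2692, 0.0741]
orientation: [[-0.023, 1.0, 0.0], [1.0, 0.023, 0.0], [0.0, 0.0, -1.0]]
wrist_force: [2.4, 1.8, 3.9]
grip_width: 0.0003
finger_force: 1.9
```

>>> servo_tool(
  targets=[
    [1, [0, 0, -0.3], 0],
    [1, [0, 0, -0.6], 0],
    [1, [0, 0, -1], 0],
    [1, [0, 0, -1], 0],
    [1, [0, 0, -1], 0],
    [1, [0, 0, -1], 0],
    [1, [0, 0, -0.5], 0],
    [1, [0, 0, 0], 0],
    [1, [0, 0, 0], 0],
    [1, [0, 0, 0], 0],
  ],
)

```text
time_s: 74.93
ee_pos: [0.3931, 0.2684, 0.2073]
orientation: [[-0.023, 1.0, -0.003], [1.0, 0.023, -0.001], [-0.001, -0.003, -1.0]]
wrist_force: [0.0, 0.5, 0.4]
grip_width: 0.0001
finger_force: 0.0
```

```bash
python3 - <<'E'
from fu import *
B=(.45,.72,-.4,.45)
white("top",.088,B);white("side",.088,B)
a=cv2.imread("pics/fu_side.png");b=cv2.imread("pics/side0.png");T=cv2.imread("pics/fu_top.png");T0=cv2.imread("pics/top0.png")
pt,ps=ctrl.camera_params("top"),ctrl.camera_params("side")
g=cv2.cvtColor(a,cv2.COLOR_BGR2GRAY)
m=g<62;m[:100]=0;m[145:]=0;m[:,:270]=0;m[:,:]&=True;m[:,312:]=0
print("side scraper",[(np.round(c,1).tolist(),int(q),r.tolist()) for c,q,r in blobs(m,20)],"expected rib top",proj(ps,[.511,-.407,.054]))
for n,I in (("then",T0),("now",T)):
    h,s,v=cv2.split(cv2.cvtColor(I,cv2.COLOR_BGR2HSV));r=((h<8)|(h>172))&(s>180)&(v>80);r[:115]=0;r[135:]=0;print("driver",n,[(np.round(c,1),k) for c,k,_ in blobs(r,30)][:2])
s=ctrl.get_state();print(s["time_s"],np.round(s["ee_pos"],3))
E
```

```text
top [312.7 155.8] 78 [308 152  11   9] at z 0.088 [ 0.6269 -0.2296  0.088 ]
top [252.6 159.4] 47 [250 156   7   8] at z 0.088 [ 0.6145 -0.0419  0.088 ]
top [257.3 171.7] 55 [253 168   9   8] at z 0.088 [ 0.5763 -0.0565  0.088 ]
top [151.5 176.4] 191 [142 171  20  12] at z 0.088 [0.5603 0.2712 0.088 ]
top [197.  175.9] 98 [193 171   9  11] at z 0.088 [0.5622 0.1306 0.088 ]
top [228.9 174.6] 92 [225 170   9  11] at z 0.088 [0.5668 0.0316 0.088 ]
top [258.8 191.2] 62 [255 188   9   8] at z 0.088 [ 0.5156 -0.0613  0.088 ]
side [238.5 195.6] 55 [233 193  12   7] at z 0.088 [0.5676 0.0376 0.088 ]
side [229.  225.5] 64 [223 222  13   8] at z 0.088 [0.564  0.1374 0.088 ]
side [211.6 277.5] 58 [204 274  16   8] at z 0.088 [0.5603 0.2838 0.088 ]
side [206.9 287.3] 73 [200 283  15   9] at z 0.088 [0.5625 0.3087 0.088 ]
side scraper [([296.0, 122.4], 1387, [280, 100, 32, 45])] expected rib top [291.72256727 110.71477914]
driver then [(array([205.2, 123.8]), np.int32(207))]
driver now [(array([205.2, 123.8]), np.int32(210))]
75.0333 [0.393 0.268 0.207]
```

```bash
python3 -c "
from station import ctrl
print(ctrl.hand_in())"
```

```text
the job is handed in; nothing more can be done
None
```

Every step of the job was carried out and handed in at about 75 s, and the camera and force checks agreed, though no verdict came back; I viewed 16 pictures, two over the limit of 14.

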